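# Cap a buffer vessel with a cam-lever coupling

## Task

Close the buffer vessel: put the loose cam-lever coupling mouth-down onto the grooved adaptor on the vessel's lid and, with both levers still open, push it fully home past the stiff O-ring until you feel it land on the soft face seal, gently and without crushing that seal. Then swing its two cam levers all the way down against its sides, one after the other, let go, and leave the vessel and the other things on the bench where they are.

Things in the scene. Friction and masses are not known exactly. Their poses are not given: they have to be found in the camera images.
- coupling_grip (a point): Loose bare-metal coupling (0.28 kg): a round cup standing mouth-down with a round grey grip stub on top. Site: centre of the stub, which is 24 mm in diameter and 28 mm tall (14 mm above and below), its foot flaring to 30 mm in the lowest 3 mm. The cup's flat shoulder is 14 mm below the point. z = its axis, up; +y = side of the blue lever, -y = side of the orange one.
- coupling_mouth (a point): Centre of the coupling's open mouth (its underside), 62 mm below coupling_grip on its axis; same axes. The cup is 49 mm in outer diameter and 48 mm tall; its bore is 38.4 mm in diameter and 40 mm deep.
- coupling: The coupling itself; origin at the mouth's centre and axes as coupling_mouth. Each lever's pivot is horizontal, parallel to x, 26.5 mm out from the axis and 21.3 mm above the mouth. The stiff hinges (0.05 N m) stay where they are left. From about 1.2 rad on a lever's cam goes into the adaptor's groove, under its lip; if the coupling is not home it fouls the lip.
- blue_lever (a joint): Blue cam lever on the coupling's +y side, 12 mm wide, 6 mm thick, 42 mm long from its pivot. Angle in rad: 0 = fully open, pointing outward and 45 degrees up; 0.785 = level, pointing straight out; 2.18 = fully closed, hanging beside the cup, 80 degrees below level.
- orange_lever (a joint): Orange cam lever on the coupling's -y side, mirror image of the blue one, same sizes and angles.
- blue_lever_tip (a point): Outer end of the blue lever, 42 mm from its pivot.
- orange_lever_tip (a point): Outer end of the orange lever, 42 mm from its pivot.
- boss (a point): Centre of the flat lid of the round steel vessel (140 mm diameter, lid 75 mm above the bench; immovable). On this vertical axis stands the bare-metal adaptor, 36 mm in diameter: nominally hex foot up to 23 mm above the point, black O-ring at 41, groove from 45.5 to 63, lip from 63 to 74 mm with a tapered top, black rubber face seal up to 77 mm.
- nominal_top (a point): 77 mm above boss: where the adaptor's face seal nominally is. The adaptor is screwed in to another height each time, up to 12 mm higher or lower; this is not measured and must be felt. If nominal, the coupling slides freely until its mouth is on the O-ring, 44 mm above boss; pushing on takes 3 to 12 N until it lands on the face seal, mouth 37 mm above boss, and the force climbs.
- face_seal (a joint): Soft black rubber seal (27 mm diameter) that is the adaptor's top face; how far it is squeezed by the coupling: 0 = untouched, 0.003 m = crushed down to the metal. 7 N per mm; a squeeze up to 2.5 mm does no harm. Pressing on the coupling with 14 to 18 N in all seats it without harm to the seal; much over 20 N crushes it.
- valve_pin (a joint): Brass spring pin (12 mm diameter) in the middle of the face seal, pressed by the inside of the coupling: 0 = up, standing 5 mm proud of the seal; 0.005 m = flush, when the coupling is home and touches the seal; up to 0.008 m with the seal squeezed. Its spring pushes with up to 5 N.
- specimen_cup_2: White-lidded specimen cup, 53 mm diameter, 59 mm tall; a loose bystander, to be left alone. Origin at the centre of its underside.
- tape_roll: Roll of tan tape lying flat, 66 mm diameter, 19 mm tall; a loose bystander, to be left alone. Origin at the centre of its underside.
- timer: White bench timer, 62 x 62 x 22 mm; a loose bystander, to be left alone. Origin at the centre of its underside.
- bottle_1: Brown bottle, black cap, 49 mm diameter, 95 mm tall; a loose bystander, to be left alone. Origin at the centre of its underside.
- bottle_3: Brown bottle, white cap, 37 mm diameter, 75 mm tall; a loose bystander, to be left alone. Origin at the centre of its underside.
- vessel: The same fixed steel vessel with its adaptor; origin at the centre of its underside, on the bench; z up.

How it is judged (in metres and radians):
On the way, in this order (a step that is already met when the one before it is completed fails the run):
1. the coupling is pushed fully home on the adaptor while both levers are still open (horizontal distance between coupling_mouth and boss below 0.005 m and angle between coupling_mouth's own z axis and vertical below 0.07 rad and value of joint valve_pin above 0.004 m and value of joint each of blue_lever, orange_lever below 1 rad), for 0.2 s.
2. one lever is swung fully down while the other is still open (((value of joint blue_lever above 2 rad and value of joint orange_lever below 1 rad) or (value of joint orange_lever above 2 rad and value of joint blue_lever below 1 rad))), for 0.2 s.
At the end, for the whole second after the job is handed in: The coupling sits upright (within 4 degrees) and centred (within 5 mm) on the adaptor, fully home (valve pin pressed in by more than 4 mm), both levers are down (more than 2.0 rad of 2.18), and it is at rest and released (horizontal distance between coupling_mouth and boss below 0.005 m and angle between coupling_mouth's own z axis and vertical below 0.07 rad and value of joint valve_pin above 0.004 m and value of joint each of blue_lever, orange_lever above 2 rad and linear speed of coupling below 0.02 m/s); the robot touches nothing.
It fails at once if the coupling is forced on the vessel (over 100 N between them) (contact force between coupling and vessel above 100 N).
It fails at once if the face seal is crushed (squeezed by over 2.7 mm) (value of joint face_seal above 0.0027 m).
It fails at once if another thing on the bench is pushed away (over 40 mm) (distance of any of specimen_cup_2, tape_roll, timer, bottle_1, bottle_3 from where it was at the start of the episode above 0.04 m).
It also fails if it takes over 67 s, if anything falls off the work surface, if the arm or the gripper's body presses on something with over 40 N, if the wrist force passes 120 N, or if a joint passes its speed limit or range.

## Robot

A 6-joint arm with a two-finger parallel gripper is mounted at the origin on a cart in front of the work surface, level with it; the furniture and walls round the work are solid. World frame = base frame: x ahead of the robot, y to its left, z up, the work surface at z = 0. Lengths are in mm, angles in rad, forces in N, time in s.
With the tool pointing down it reaches from about 350 to 875 mm from the base axis. Payload 4.2 kg.
Tool frame: the origin (TCP) lies midway between the tips of the shut fingers; the grasp point (between the pads) lies 19 mm behind it; z points along the fingers, y is the direction in which the jaws open and shut (so a half turn about z gives the same grasp; the last joint's range is limited). The gripper opens to 85 mm and grips with 20 to 120 N. Pads are 22 mm wide; open, the fingers measure 114 mm over their backs; the gripper's body (76 mm by 85 mm) begins 54 mm behind the grasp point. The pads swing forward as they close: fully open they stand 13 mm farther back than shut.
Start: joints at [1.458, 0.385, 0.008, 0, -1.194, -0.259], TCP at [227.025, 582.288, 231.312] pointing down, gripper open.
Joint ranges: [-3.14, 3.14], [-1.21, 2.06], [-1.07, 1.41], [-3.16, 2.05], [-2.99, -0.16], [-3.1, 3.1]. Speed limits (rad/s): [2.79, 2.79, 3.14, 3.14, 3.14, 3.14].

## Interface

Orientations are given as a unit quaternion [x, y, z, w].
In Python, from bench import readout, optics, workorder, nets gives the robot as it stands. The module is installed in compiled form; this text tells all that it offers.
- The arm moves only by the tool move_arm, never from a script. Its argument "steps" is a list of rows, each a list of 7 numbers: the opening, from -1 (shut) to 1 (fully open), so that 0 is half open, then the shift along the world's x, y, z in mm, then the turn, a rotation vector about the world's x, y, z in rad. In form: [[gripper, tx, ty, tz, wx, wy, wz], ...]. A call has 1 to 5 rows; each row is the pose to reach, as a shift and turn from the pose commanded when the call began; what a row does not reach only later rows make up. A row lasts 1/12 s, in which the tool goes at most 41.7 mm and 7.16 degrees, less where a joint would pass 70% of its speed; a pose out of reach is approached as far as the arm can. A call with a gripper value outside its range is refused whole. The fingers move at their own pace and stop on an object; the grip force is fixed at half the most. Time passes only in rows, so rows that repeat a pose let the fingers close. It gives the time, the measured TCP pose, the force and the opening at its end, in the units of the state.
- readout.read_state(): the state, without advancing time (a new reading comes with each control period).
- optics.get_image(name): name is "scene" or "side" or "wrist"; returns a dict with "frame" (400x640x3 uint8, blue, green, red), "fx", "fy", "cx", "cy" (pixels), "rvec" (rotation vector, rad) and "tvec" (3), from world to camera coordinates, as OpenCV has them. Camera axes: x right, y down, z forward; pixel columns grow to the right and rows downward; lengths in mm; the calibration is good to about 2 mm. A picture is of the moment at which its call begins. There is no depth.
- workorder.job_done(): hands the job in, once; it reports no verdict.
Trained networks look in a picture, given as the dict that the camera call returned (one of the last four; its "shot" number tells which), for a name from the list of things; names that differ only in an ending like _2 or _b are one class to them, and where a whole thing is asked for, a point or a joint stands for the part that bears it (a point fixed in the world has none). Each returns a list of dicts, best first, with "conf" (0 to 1); they miss things now and then, are a little off and sometimes report something else, mostly with a low value. They report only what shows in the picture. A call takes as long as a camera call.
- nets.silhouettes(name, picture): "region" (400x640 bool, what is visible of it) and "extent" ([left, top, right, bottom] in pixels, round what is visible of it).
- nets.tip_of(name, picture): "uv" ([column, row] in pixels: a listed point, or the origin of a listed thing).
The state is a dict: "clock": time; "joints": joint angles; "joint_vel": joint speeds; "joint_efforts": joint torques, N m; "position": TCP position; "ee_rot": TCP orientation; "contact_force": force on the tool from outside, world axes, zero at the start; "wrist_torque": the same for the moment, N m; "gripper_width": finger opening in mm.
Only numpy, scipy, OpenCV 4.12 (cv2) and the standard library are available. Lean on these libraries where they do the work, as an engineer would, in place of code of your own. Each camera call takes 0.05 s, during which the arm holds its last target.

## Working session

There is one attempt and no reset: what is moved stays moved. The work goes in short steps, Python scripts to look and compute and a tool call to move; the robot and the scene stay as the last step left them, time stands still between calls to the robot, and variables do not carry over. Pictures are saved under pics/ and viewed, and the job is handed in when it is done.

Besides the shell and the picture viewer there is one more tool, called after "Request:" as name(argument=value, ...), one argument or row to a line, values as JSON. move_arm: Moves the arm, as the interface text tells. Its arguments: {"type":"object","properties":{"steps":{"type":"array","items":{"type":"array","items":{"type":"number"}}}},"required":["steps"]}

```bash
mkdir -p pics; cat > h.py <<'E'
import numpy as np, cv2
from bench import readout, optics, workorder, nets
def P(im):
    R=cv2.Rodrigues(np.array(im["rvec"],float))[0]; t=np.array(im["tvec"],float).reshape(3)
    K=np.array([[im["fx"],0,im["cx"]],[0,im["fy"],im["cy"]],[0,0,1]]); return K,R,t
def proj(im,X):
    K,R,t=P(im); p=K@(R@np.array(X,float)+t); return p[:2]/p[2]
def ray(im,uv):
    K,R,t=P(im); d=R.T@np.linalg.inv(K)@np.array([uv[0],uv[1],1.]); return -R.T@t,d/np.linalg.norm(d)
def tri(obs):
    A=np.zeros((3,3));b=np.zeros(3)
    for im,uv in obs:
        c,d=ray(im,uv);M=np.eye(3)-np.outer(d,d);A+=M;b+=M@c
    X=np.linalg.solve(A,b)
    return X,[np.round(proj(im,X)-np.array(uv),1) for im,uv in obs]
def onz(im,uv,z):
    c,d=ray(im,uv);return c+d*(z-c[2])/d[2]
E
python3 - <<'E'
from h import *
ims={}
for n in("scene","side","wrist"):
    im=optics.get_image(n);ims[n]=im;cv2.imwrite(f"pics/{n}0.png",im["frame"])
pts={}
for k in("coupling_grip","coupling_mouth","boss","nominal_top","blue_lever_tip","orange_lever_tip","specimen_cup_2","tape_roll","timer","bottle_1","bottle_3"):
    o=[]
    for n,im in ims.items():
        r=nets.tip_of(k,im)
        print(k,n,[(np.round(q["uv"],1).tolist(),round(q["conf"],2)) for q in r[:2]])
        if r and r[0]["conf"]>.4:o.append((im,r[0]["uv"]))
    if len(o)>1: print("   ->",*tri(o))
s=readout.read_state();print(s)
E
```

```text
coupling_grip scene [([374.7, 272.4], 0.64)]
coupling_grip side [([313.5, 294.2], 0.6)]
coupling_grip wrist []
   -> [ 473.4008274  -157.53250496   73.67483413] [array([-0.1, -0.3]), array([-0.1,  0.4])]
coupling_mouth scene [([373.3, 291.4], 0.57)]
coupling_mouth side [([317.5, 312.4], 0.79), ([279.1, 172.4], 0.66)]
coupling_mouth wrist []
   -> [ 483.29646464 -151.47217499   -1.19021021] [array([-0.4, -1. ]), array([-0.2,  1.1])]
boss scene [([374.0, 271.2], 0.65), ([250.1, 197.0], 0.61)]
boss side [([279.7, 172.3], 0.91), ([334.6, 320.7], 0.28)]
boss wrist []
   -> [ 363.24895649 -222.70673154  347.42954124] [array([  1.8, -58.8]), array([-28.7,  53.3])]
nominal_top scene [([250.6, 173.9], 0.63)]
nominal_top side [([278.4, 151.8], 0.68)]
nominal_top wrist []
   -> [450.84314052 233.64264398 165.91249697] [array([-0.1, -0.3]), array([-0. ,  0.3])]
blue_lever_tip scene [([350.0, 271.5], 0.57)]
blue_lever_tip side [([298.5, 278.1], 0.44)]
blue_lever_tip wrist []
   -> [ 449.18517548 -105.04405539   62.09038798] [array([-0.7, -2. ]), array([-0.4,  2.2])]
orange_lever_tip scene [([402.
[... 1249 characters left out ...]
])]
{'clock': 1.8, 'joints': array([ 1.45758487e+00,  3.84697829e-01,  7.90069418e-03,  8.93202209e-06,
       -1.19399482e+00, -2.58541120e-01]), 'joint_vel': array([-0.00045874, -0.00112363,  0.0006558 , -0.0009552 ,  0.00030268,
        0.00042314]), 'joint_efforts': array([ 8.65135735e-04, -3.92082238e+01,  1.88613188e+01,  4.19076025e+00,
       -3.92063848e-04,  6.78372729e-06]), 'position': array([227.03659306, 582.28608325, 231.31498763]), 'ee_rot': array([ 9.82774987e-01, -1.84806184e-01,  3.98293678e-06, -2.48318128e-06]), 'contact_force': array([0.16895122, 0.42883323, 0.39580475]), 'wrist_torque': array([-0.03747599,  0.00694634, -0.04764243]), 'gripper_width': 85.03313357490478}
```

View images.

View pics/scene0.png

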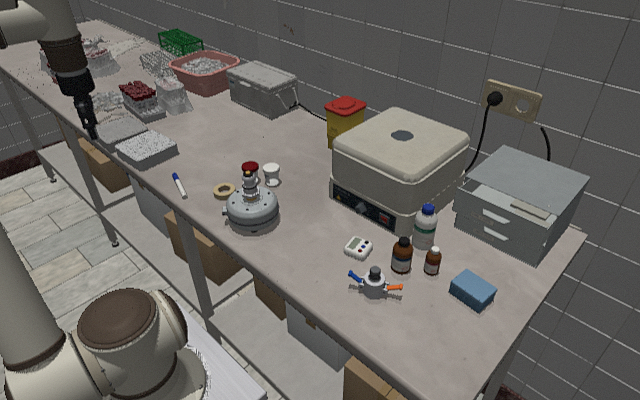

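View pics/side0.png

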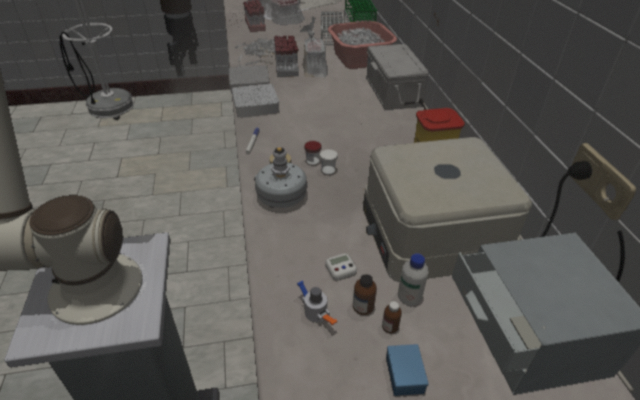

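```bash
python3 - <<'E'
import cv2
a=cv2.imread("pics/scene0.png");b=cv2.imread("pics/side0.png")
cv2.imwrite("pics/c1.png",cv2.resize(a[230:320,310:450],None,fx=5,fy=5,interpolation=2))
cv2.imwrite("pics/c2.png",cv2.resize(b[250:350,260:420],None,fx=5,fy=5,interpolation=2))
E
```

```text
(no output)
```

View pics/c1.png

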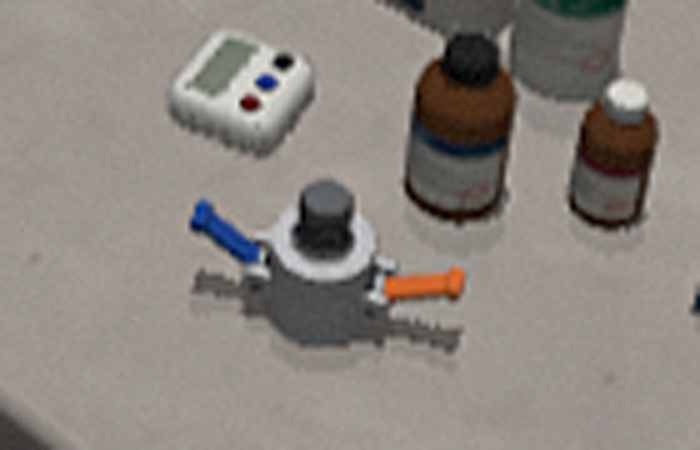

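View pics/c2.png

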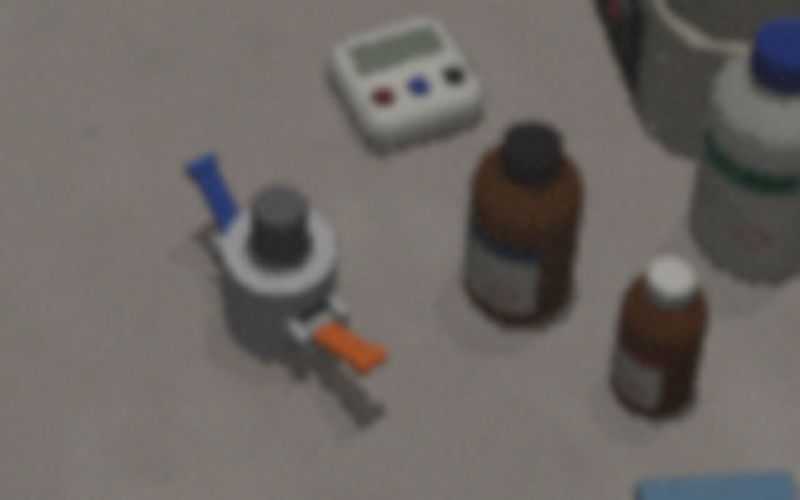

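The scene view shows the coupling at (375,285) with blue lever to the left and orange to the right, and the vessel at (250,205) with tape and cups around it. In the side view the coupling is at (316,300) and the adaptor at (280,160). The bottles lie to the +x side of the coupling. I'll move the wrist camera over the coupling, jaws along the lever axis (~114°).

Request:
move_arm(
  steps=[
    [0, 60, -160, 60, 0, 0, 0.3],
    [0, 60, -160, 60, 0, 0, 0.3],
    [0, 60, -160, 60, 0, 0, 0.5],
    [0, 100, -280, 70, 0, 0, 0.6],
    [0, 100, -280, 70, 0, 0, 0.6],
  ],
)

```text
clock: 2.22
position: [295.7, 392.5, 286.7]
ee_rot: [0.993, 0.117, 0.0, -0.001]
contact_force: [1.5, -0.3, -0.9]
gripper_width: 42.6
```

Request:
move_arm(
  steps=[
    [0, 40, -200, 0, 0, 0, 0.18],
    [0, 40, -200, 0, 0, 0, 0.18],
    [0, 40, -200, 0, 0, 0, 0.18],
    [0, 40, -200, 0, 0, 0, 0.18],
    [0, 40, -200, 0, 0, 0, 0.18],
  ],
)

```text
clock: 2.63
position: [335.0, 191.7, 286.2]
ee_rot: [0.979, 0.203, 0.0, -0.0]
contact_force: [0.6, 0.1, 0.2]
gripper_width: 42.8
```

```bash
python3 - <<'E'
from h import *
im=optics.get_image("wrist");cv2.imwrite("pics/w1.png",im["frame"])
s=readout.read_state();print(s["position"],s["joints"],s["ee_rot"])
K,R,t=P(im);print(-R.T@t,R)
E
```

```text
[334.6623806  187.1774379  286.19977675] [ 9.40091363e-01 -8.71250320e-02 -4.24220949e-01  3.42100909e-04
 -1.23505153e+00  1.03539666e+00] [ 9.79586248e-01  2.01023136e-01 -3.91301961e-04  5.73874817e-04]
[408.19845763 224.13855652 428.83734157] [[ 0.39848808 -0.91717291 -0.00105223]
 [-0.87215915 -0.37928526  0.30900019]
 [-0.2838057  -0.12221518 -0.95106139]]
```

View pics/w1.png

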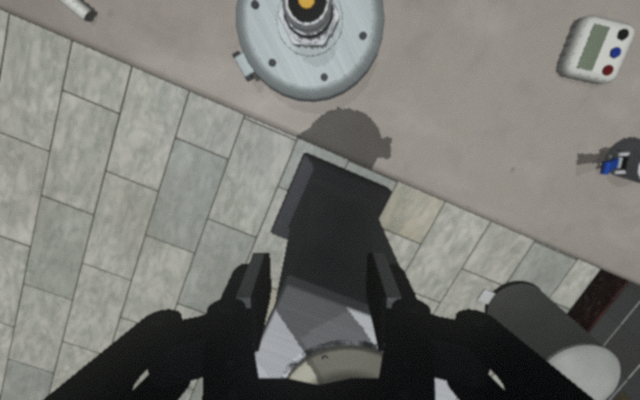

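The wrist picture shows the adaptor at the top (305,3) and the blue lever at (610,165); the camera sits on the tool's +x side. Moving to view the coupling.

Request:
move_arm(
  steps=[
    [0, 40, -190, 0, 0, 0, 0],
    [0, 40, -190, 0, 0, 0, 0],
    [0, 40, -190, 0, 0, 0, 0],
    [0, 40, -190, 0, 0, 0, 0],
    [0, 50, -210, 0, 0, 0, 0],
  ],
)

```text
clock: 3.1
position: [382.2, -10.5, 286.6]
ee_rot: [0.979, 0.203, 0.001, -0.0]
contact_force: [0.5, 0.8, 0.8]
gripper_width: 42.9
```

Request:
move_arm(
  steps=[
    [0, 35, -165, 0, 0, 0, 0],
    [0, 35, -165, 0, 0, 0, 0],
    [0, 35, -165, 0, 0, 0, 0],
    [0, 35, -165, 0, 0, 0, 0],
    [0, 35, -165, 0, 0, 0, 0],
  ],
)

```text
clock: 3.52
position: [418.4, -179.0, 285.5]
ee_rot: [0.98, 0.199, -0.0, 0.001]
contact_force: [0.0, -0.2, -0.1]
gripper_width: 42.9
```

```bash
cat > look.py <<'E'
from h import *
import sys,pickle
tag=sys.argv[1]; names=sys.argv[2:]
im=optics.get_image("wrist");cv2.imwrite(f"pics/{tag}.png",im["frame"])
s=readout.read_state();print(np.round(s["position"],1),np.round(s["joints"],2),np.round(s["ee_rot"],4))
D={}
for k in names:
    r=nets.tip_of(k,im);print(k,[(np.round(q["uv"],1).tolist(),round(q["conf"],2)) for q in r[:2]])
    if r:D[k]=r[0]["uv"]
pickle.dump((dict(im),D),open(f"{tag}.pkl","wb"))
E
python3 look.py w2 coupling_grip coupling_mouth blue_lever_tip orange_lever_tip
```

```text
[ 417.9 -176.9  285.3] [-0.04  0.05 -0.29  0.   -1.23  2.01] [ 9.799e-01  1.993e-01 -6.000e-04  0.000e+00]
coupling_grip [([318.3, 100.0], 0.7)]
coupling_mouth []
blue_lever_tip [([262.4, 103.1], 0.92)]
orange_lever_tip [([384.1, 90.9], 0.65)]
```

View pics/w2.png

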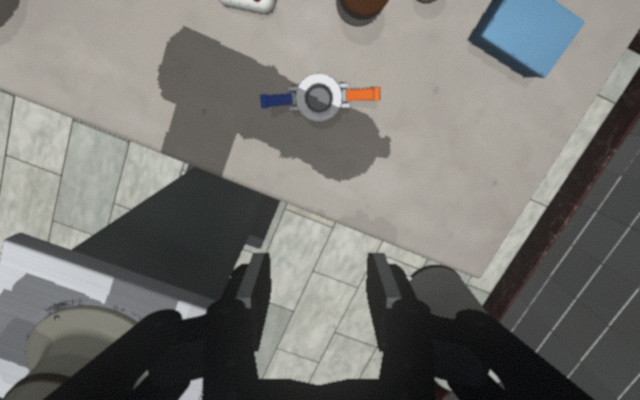

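The coupling is at (319,97), blue lever end (262,100), orange end (381,93); nearly aligned with the jaws. Next I'll triangulate.

```bash
python3 - <<'E'
from h import *
import pickle
im,D=pickle.load(open("w2.pkl","rb"))
b=onz(im,(262,100.5),51);o=onz(im,(381,93.5),51);print(b,o,(b+o)/2,np.degrees(np.arctan2(*(b-o)[1::-1])),np.linalg.norm((b-o)[:2]))
print("grip",onz(im,D["coupling_grip"],62), "stub top", onz(im,(319,97),76))
a=optics.get_image("scene");s=optics.get_image("side")
for k,z in(("coupling_grip",0),):
    print(tri([(im,D[k]),(a,(374.7,272.4)),(s,(313.5,294.2))]))
E
```

```text
[ 453.89676563 -100.6483727    51.        ] [ 507.70599408 -209.79362075   51.        ] [ 480.80137986 -155.22099672   51.        ] 116.24355959348529 121.6886117841036
grip [ 477.32466921 -153.32809851   62.        ] stub top [ 480.68520213 -152.61502548   76.        ]
(array([ 476.28495748, -153.94727721,   68.71497171]), [array([0.2, 1.6]), array([-0.7, -0.3]), array([1. , 0.3])])
```

Request:
move_arm(
  steps=[
    [0, 25, 0, -60, 0, 0, 0],
    [0, 25, 0, -100, 0, 0, 0],
    [0, 25, 0, -100, 0, 0, 0],
    [0, 25, 0, -100, 0, 0, 0],
    [0, 25, 0, -100, 0, 0, 0],
  ],
)

```text
clock: 4.28
position: [442.9, -172.7, 185.8]
ee_rot: [0.979, 0.204, -0.001, 0.0]
contact_force: [0.8, 0.0, 0.5]
gripper_width: 42.9
```

```bash
python3 look.py w3 coupling_grip coupling_mouth blue_lever_tip orange_lever_tip bottle_1; python3 - <<'E'
from h import *
import pickle
im,D=pickle.load(open("w2.pkl","rb"));jm,E=pickle.load(open("w3.pkl","rb"))
for k in D:
    if k in E: print(k,tri([(im,D[k]),(jm,E[k])]),onz(jm,E[k],62 if 'grip' in k else 51))
E
```

```text
[ 443.8 -173.   187.3] [-0.03  0.17 -0.41  0.   -0.99  2.01] [9.790e-01 2.039e-01 8.000e-04 7.000e-04]
coupling_grip [([315.2, 140.2], 0.63)]
coupling_mouth []
blue_lever_tip [([239.6, 138.0], 0.66)]
orange_lever_tip [([398.5, 125.9], 0.65)]
bottle_1 [([239.6, 141.3], 0.66), ([396.5, 128.6], 0.42)]
coupling_grip (array([ 477.33315357, -153.78796963,   58.81354514]), [array([0.4, 0. ]), array([-0.6, -0. ])]) [ 477.92886525 -154.02205145   62.        ]
blue_lever_tip (array([449.81217561, -98.43838163,  31.74026277]), [array([-1. , -0.7]), array([1.3, 0.8])]) [ 454.34103324 -100.02209324   51.        ]
orange_lever_tip (array([ 512.10374129, -215.51183538,   26.16402195]), [array([-0.4,  0.2]), array([ 0.6, -0.2])]) [ 512.110965   -208.98673639   51.        ]
```

View pics/w3.png

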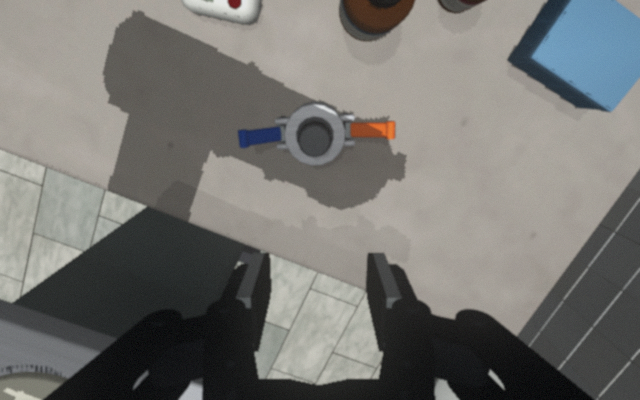

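```bash
python3 - <<'E'
from h import *
import pickle
jm,E=pickle.load(open("w3.pkl","rb"))
f=jm["frame"].copy()
big=cv2.resize(f[80:190,220:420],None,fx=4,fy=4,interpolation=2)
th=np.linspace(0,2*np.pi,60);c=np.array([478.5,-154.]);yaw=np.radians(116)
for z,r,col in((48,24.5,(0,255,0)),(76,12,(0,0,255)),(0,24.5,(255,255,0))):
    p=np.array([proj(jm,(c[0]+r*np.cos(a),c[1]+r*np.sin(a),z)) for a in th])
    cv2.polylines(big,[np.int32(((p-[220,80])+.5)*4)],True,col,1)
for s in(1,-1):
    q=[proj(jm,(c[0]+s*rr*np.cos(yaw),c[1]+s*rr*np.sin(yaw),z)) for rr,z in((26.5,21.3),(56.2,51))]
    cv2.polylines(big,[np.int32((np.array(q)-[220,80]+.5)*4)],False,(255,0,255),1)
cv2.imwrite("pics/o3.png",big)
E
```

```text
(no output)
```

View pics/o3.png

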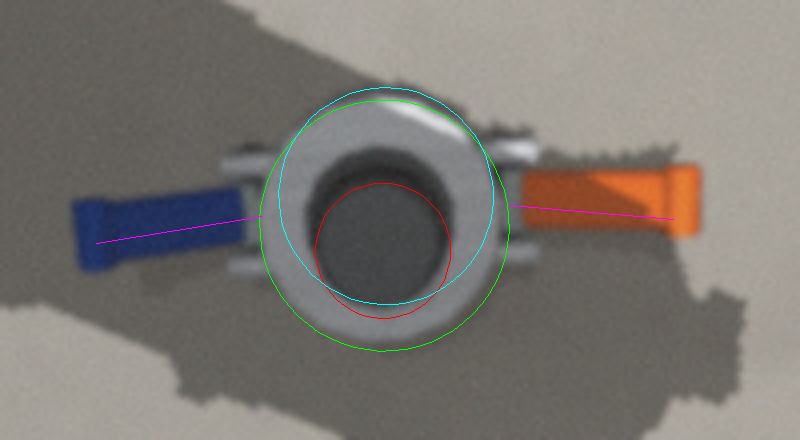

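Model fit needs about +2 mm along tool x: coupling ≈ (480.5,−153), yaw ≈ 117°. Approaching.

Request:
move_arm(
  steps=[
    [0, 37, 20, -20, 0, 0, 0.06],
    [0, 37, 20, -60, 0, 0, 0.06],
    [0, 37, 20, -97, 0, 0, 0.06],
    [0, 37, 20, -97, 0, 0, 0.06],
    [0, 37, 20, -97, 0, 0, 0.06],
  ],
)

```text
clock: 5.0
position: [479.1, -153.8, 88.4]
ee_rot: [0.973, 0.232, -0.002, -0.0]
contact_force: [0.8, -0.7, 1.0]
gripper_width: 42.4
```

```bash
python3 look.py w4; python3 - <<'E'
from h import *
import pickle
jm,E=pickle.load(open("w4.pkl","rb"))
f=jm["frame"].copy();f=cv2.resize(f,None,fx=1.25,fy=1.25)
th=np.linspace(0,2*np.pi,60);c=np.array([480.5,-153.])
for z,r,col in((48,24.5,(0,255,0)),(76,12,(0,0,255))):
    p=np.array([proj(jm,(c[0]+r*np.cos(a),c[1]+r*np.sin(a),z)) for a in th])
    cv2.polylines(f,[np.int32(p*1.25)],True,col,1)
cv2.imwrite("pics/o4.png",f)
E
```

```text
[ 480.7 -153.9   90.3] [ 0.01  0.34 -0.47  0.   -0.76  2.03] [9.726e-01 2.323e-01 5.000e-04 6.000e-04]
```

View pics/o4.png

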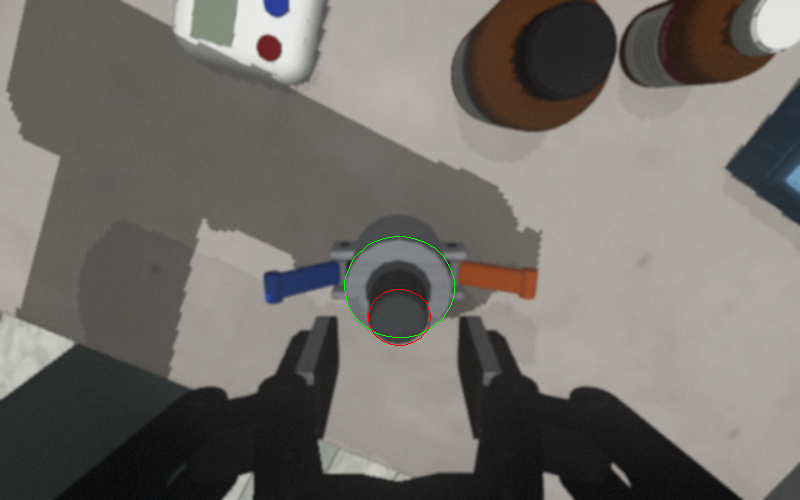

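The overlay matches: stub at (399,317) of the enlarged picture, midway between the pads. Descend to 53 mm and close.

Request:
move_arm(
  steps=[
    [0, 1, 1, -20, 0, 0, 0],
    [0, 1, 1, -37, 0, 0, 0],
    [0, 1, 1, -37, 0, 0, 0],
    [0, 1, 1, -37, 0, 0, 0],
  ],
)

```text
clock: 5.38
position: [482.1, -152.9, 54.0]
ee_rot: [0.973, 0.232, 0.002, 0.001]
contact_force: [0.3, -0.7, 0.2]
gripper_width: 42.5
```

Request:
move_arm(
  steps=[
    [-1, 0, 0, 0, 0, 0, 0],
    [-1, 0, 0, 0, 0, 0, 0],
    [-1, 0, 0, 0, 0, 0, 0],
    [-1, 0, 0, 0, 0, 0, 0],
    [-1, 0, 0, 0, 0, 0, 0],
  ],
)

```text
clock: 5.8
position: [482.4, -152.5, 54.4]
ee_rot: [0.973, 0.232, 0.002, 0.001]
contact_force: [-1.5, 1.9, 5.8]
gripper_width: 22.2
```

```bash
python3 look.py w5
```

```text
[ 482.4 -152.5   54.4] [ 0.02  0.39 -0.51  0.   -0.67  2.02] [9.726e-01 2.323e-01 2.000e-03 7.000e-04]
```

View pics/w5.png

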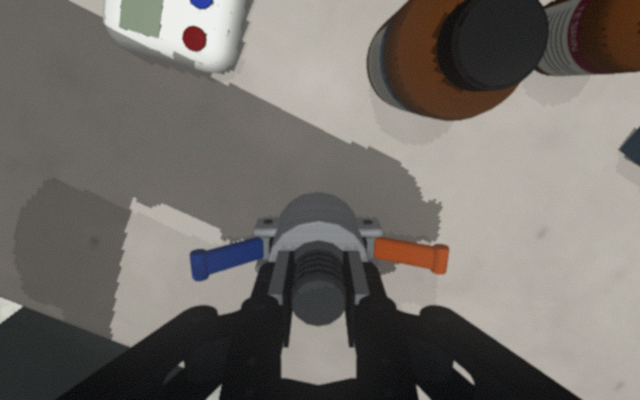

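Request:
move_arm(
  steps=[
    [-1, 0, 0, 20, 0, 0, 0],
    [-1, 0, 0, 60, 0, 0, 0],
    [-1, 0, 0, 100, 0, 0, 0],
    [-1, 0, 0, 140, 0, 0, 0],
    [-1, 0, 0, 180, 0, 0, 0],
  ],
)

```text
clock: 6.27
position: [480.0, -152.4, 234.7]
ee_rot: [0.973, 0.232, 0.001, -0.0]
contact_force: [2.0, 0.3, -2.8]
gripper_width: 21.5
```

Request:
move_arm(
  steps=[
    [-1, -10, 40, 20, 0, 0, 0],
    [-1, -20, 80, 35, 0, 0, 0],
    [-1, -30, 120, 35, 0, 0, 0],
    [-1, -40, 160, 35, 0, 0, 0],
    [-1, -50, 200, 35, 0, 0, 0],
  ],
)

```text
clock: 6.68
position: [430.7, 44.2, 268.2]
ee_rot: [0.973, 0.231, 0.001, -0.001]
contact_force: [0.2, 0.9, -3.8]
gripper_width: 21.8
```

```bash
python3 look.py w6 boss nominal_top vessel
```

```text
[429.7  50.1 268. ] [ 0.49  0.02 -0.37 -0.   -1.18  1.55] [ 0.972   0.2348  0.0019 -0.0023]
boss [([319.3, 231.2], 0.72), ([115.5, 39.2], 0.69)]
nominal_top [([53.9, 28.2], 0.58)]
vessel [([155.4, 50.1], 0.97)]
```

View pics/w6.png

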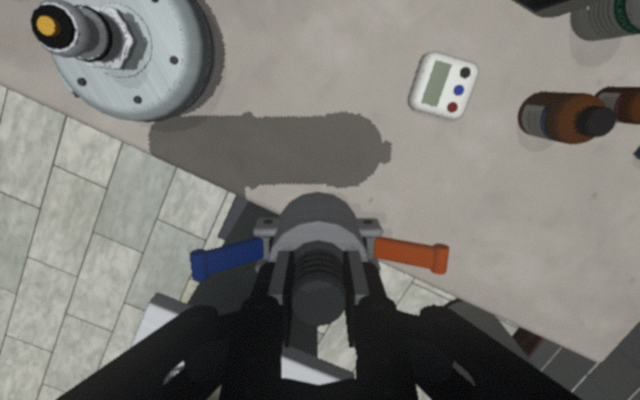

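The coupling is held upright, and the vessel is top left with the pin at (45,25) and the boss at (115,39). Next I'll measure the adaptor axis from other spots.

Request:
move_arm(
  steps=[
    [-1, -17, 35, 0, 0, 0, 0],
    [-1, -34, 70, 0, 0, 0, 0],
    [-1, -50, 105, 0, 0, 0, 0],
    [-1, -60, 140, 0, 0, 0, 0],
    [-1, -60, 145, 0, 0, 0, 0],
  ],
)

```text
clock: 7.3
position: [371.5, 190.5, 267.4]
ee_rot: [0.972, 0.233, 0.001, -0.001]
contact_force: [0.7, -0.8, -3.7]
gripper_width: 21.8
```

Request:
move_arm(
  steps=[
    [-1, 0, 0, 0, 0, 0, 0],
    [-1, 0, 0, 0, 0, 0, 0],
  ],
)

```text
clock: 7.47
position: [372.2, 186.9, 266.8]
ee_rot: [0.973, 0.231, -0.0, 0.0]
contact_force: [0.2, -0.4, -2.9]
gripper_width: 21.6
```

```bash
python3 look.py w7 boss nominal_top vessel
```

```text
[372.2 186.5 266.7] [ 0.86 -0.01 -0.4   0.   -1.18  1.18] [ 9.730e-01  2.309e-01 -4.000e-04  3.000e-04]
boss [([297.3, 61.9], 0.65), ([317.7, 284.9], 0.2)]
nominal_top [([289.8, 48.6], 0.92)]
vessel [([294.5, 63.4], 0.63)]
```

View pics/w7.png

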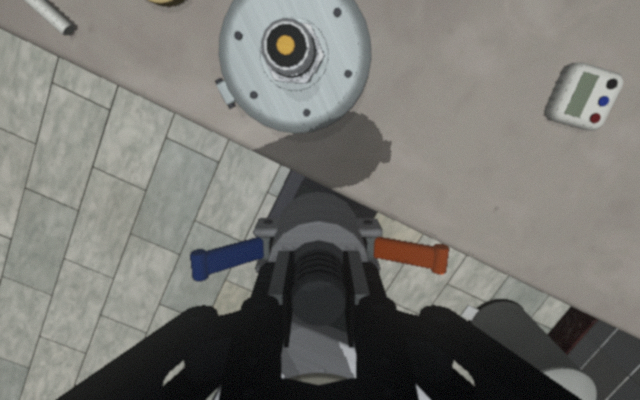

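```bash
python3 - <<'E'
from h import *
import pickle
a,_=pickle.load(open("w6.pkl","rb"));b,_=pickle.load(open("w7.pkl","rb"))
def pin(im,roi):
    f=im["frame"];hsv=cv2.cvtColor(f,cv2.COLOR_BGR2HSV);m=cv2.inRange(hsv,(12,120,120),(30,255,255))
    z=np.zeros_like(m);z[roi[1]:roi[3],roi[0]:roi[2]]=1;m*=z
    v,u=np.nonzero(m);return np.array([u.mean(),v.mean()]),len(u)
pa=pin(a,(20,0,80,60));pb=pin(b,(260,20,320,70));print(pa,pb)
X,e=tri([(a,pa[0]),(b,pb[0])]);print("pin top",X,e)
sc=optics.get_image("scene");sd=optics.get_image("side")
for z in(150,157,162,170): print(z,onz(a,pa[0],z)[:2],onz(b,pb[0],z)[:2])
big=cv2.resize(b["frame"][0:150,200:400],None,fx=4,fy=4,interpolation=2)
th=np.linspace(0,2*np.pi,80);c=X[:2]
for z,r,col in((75,70,(0,255,0)),(149,18,(0,0,255)),):
    p=np.array([proj(b,(c[0]+r*np.cos(q),c[1]+r*np.sin(q),z)) for q in th])
    cv2.polylines(big,[np.int32((p-[200,0]+.5)*4)],True,col,1)
cv2.imwrite("pics/o7.png",big)
cv2.imwrite("pics/s7.png",cv2.resize(sc["frame"][140:250,180:340],None,fx=5,fy=5,interpolation=2))
E
```

```text
(array([45.58865248, 25.09929078]), 282) (array([285.12318841,  44.50362319]), 276)
pin top [455.01063672 253.60468433 159.95434535] [array([-0. , -0.1]), array([-0. ,  0.1])]
150 [453.08896148 260.42767926] [455.54057817 254.82721845]
157 [454.39202085 255.60638254] [455.21728707 253.98815447]
162 [455.32277754 252.16259917] [454.98636486 253.38882306]
170 [456.81198825 246.65254578] [454.61688932 252.4298928 ]
```

View pics/o7.png

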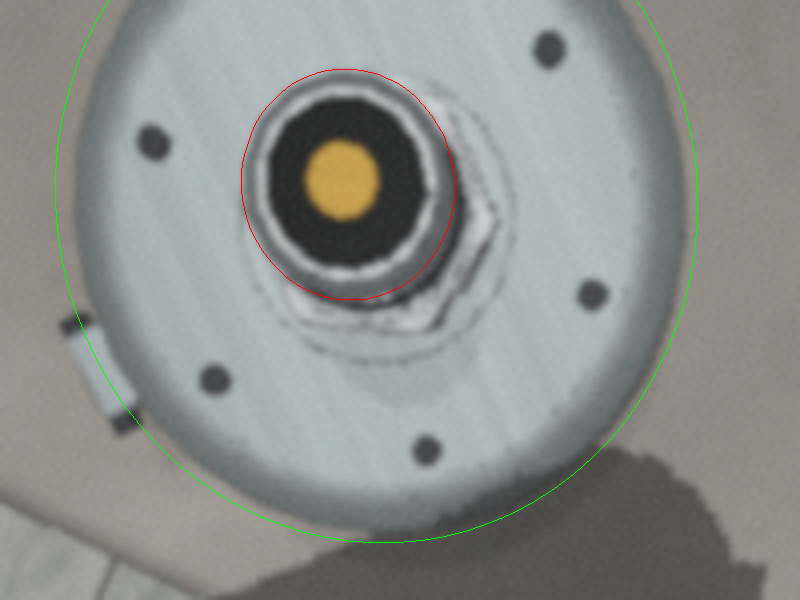

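```bash
python3 - <<'E'
from h import *
import pickle
s=readout.read_state();print(s["position"],s["contact_force"])
b,_=pickle.load(open("w7.pkl","rb"))
t=np.array([372.2,186.5,266.7])
big=cv2.resize(b["frame"][180:340,240:400],None,fx=5,fy=5,interpolation=2)
th=np.linspace(0,2*np.pi,80)
for dz,r,col in((21.6,12,(0,0,255)),(-6.4,24.5,(0,255,0)),(-54.4,24.5,(255,255,0))):
    p=np.array([proj(b,t+[r*np.cos(q),r*np.sin(q),dz]) for q in th])
    cv2.polylines(big,[np.int32((p-[240,180]+.5)*5)],True,col,1)
cv2.imwrite("pics/o8.png",big)
E
```

```text
[372.29609368 186.9030586  266.82878249] [-0.69375564 -0.44155284 -3.08519572]
```

View pics/o8.png

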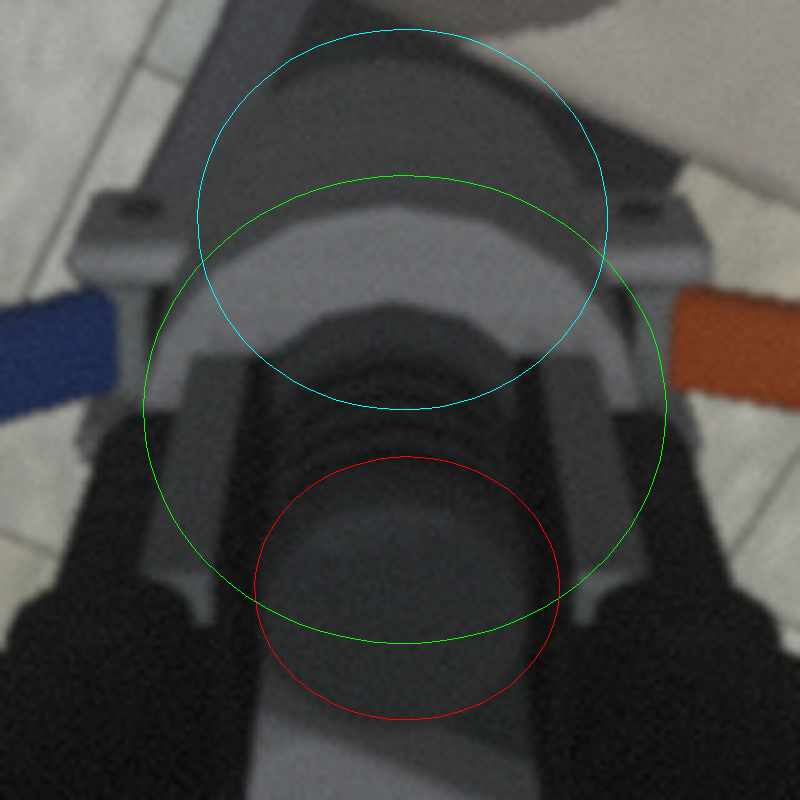

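```bash
python3 - <<'E'
from h import *
import pickle
b,_=pickle.load(open("w7.pkl","rb"))
big=cv2.resize(b["frame"][180:340,240:400],None,fx=5,fy=5,interpolation=2).astype(float)
big=np.clip((big/255)**.5*255*1.2,0,255).astype(np.uint8)
t=np.array([372.2,186.9,266.7])
th=np.linspace(0,2*np.pi,80);ux=np.array([.893,.45,0]);uy=np.array([.45,-.893,0])
for k,(dx,dy) in enumerate(((-3,-.5),)):
  for dz,r,col in((21.6,12,(0,0,255)),(-6.4,24.5,(0,255,0)),(-54.4,24.5,(255,255,0))):
    p=np.array([proj(b,t+ux*dx+uy*dy+[r*np.cos(q),r*np.sin(q),dz]) for q in th])
    cv2.polylines(big,[np.int32((p-[240,180]+.5)*5)],True,col,1)
cv2.imwrite("pics/o9.png",big)
E
```

```text
(no output)
```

View pics/o9.png

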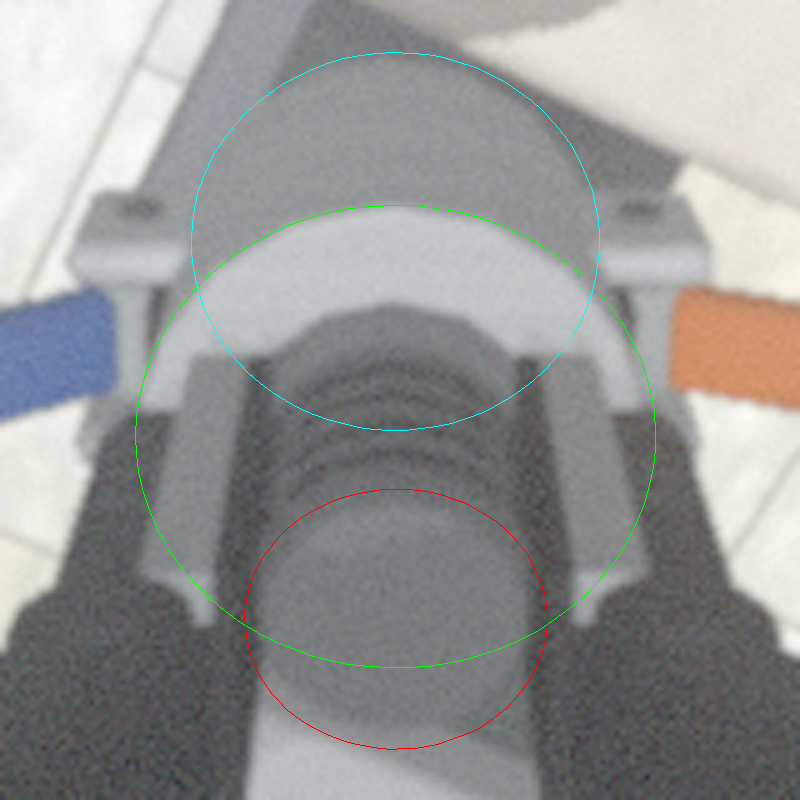

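Coupling sits about 3 mm behind the TCP along tool x. Pin top ≈ (455,253.5,160). Moving above it with TCP ≈ (458,254.5).

Request:
move_arm(
  steps=[
    [-1, 30, 22, 0, 0, 0, 0],
    [-1, 60, 46, 0, 0, 0, 0],
    [-1, 86, 68, 0, 0, 0, 0],
    [-1, 86, 68, -10, 0, 0, 0],
    [-1, 86, 68, -20, 0, 0, 0],
  ],
)

```text
clock: 8.18
position: [459.3, 256.4, 245.6]
ee_rot: [0.973, 0.231, -0.0, 0.0]
contact_force: [-1.5, -0.3, -3.4]
gripper_width: 22.0
```

Request:
move_arm(
  steps=[
    [-1, 0, 0, -10, 0, 0, 0],
    [-1, 0, 0, -18, 0, 0, 0],
    [-1, 0, 0, -18, 0, 0, 0],
    [-1, 0, 0, -18, 0, 0, 0],
  ],
)

```text
clock: 8.52
position: [457.4, 255.2, 228.7]
ee_rot: [0.973, 0.232, -0.0, 0.0]
contact_force: [0.1, 0.6, -2.7]
gripper_width: 21.5
```

```bash
cat > chk.py <<'E'
from h import *
import sys
tag=sys.argv[1]
s=readout.read_state();t=s["position"];print(np.round(t,1),np.round(s["contact_force"],1),np.round(s["joints"],2))
out=[]
for n in("scene","side"):
    im=optics.get_image(n)
    c=proj(im,(455,253.5,150));x0,y0=int(c[0])-40,int(c[1])-40
    out.append(cv2.resize(im["frame"][y0:y0+80,x0:x0+80],(400,400),interpolation=2))
    th=np.linspace(0,2*np.pi,60);m=t+[-2.9,-1,-54.4]
    f=out[-1]
    for ctr,r,col in((m,24.5,(0,255,0)),((455,253.5,149),13.5,(0,0,255)),((455,253.5,75),70,(255,255,0))):
        p=np.array([proj(im,np.array(ctr)+[r*np.cos(q),r*np.sin(q),0]) for q in th])
        cv2.polylines(f,[np.int32((p-[x0,y0]+.5)*5)],True,col,1)
cv2.imwrite(f"pics/{tag}.png",np.hstack(out))
E
python3 chk.py k1
```

```text
[457.4 255.2 228.7] [ 0.1  0.6 -2.7] [ 0.82  0.21 -0.24  0.   -1.11  1.22]
```

View pics/k1.png

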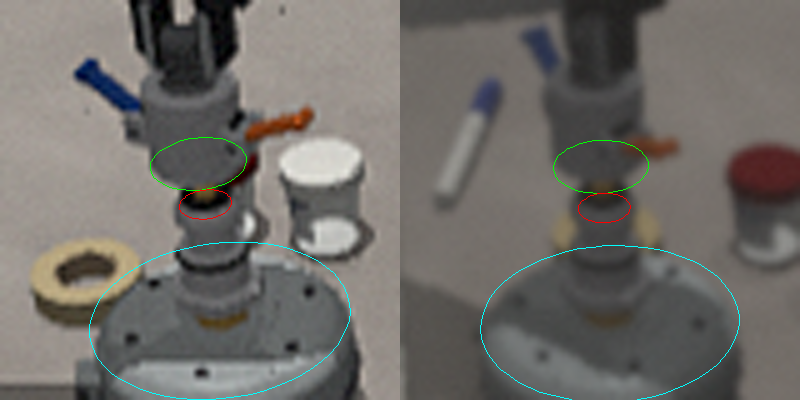

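Both views show the mouth's model ring directly above the adaptor (scene 198 vs 205 px, consistent with lens tilt). Descending in small steps while watching the force.

Request:
move_arm(
  steps=[
    [-1, 0, 0, -6, 0, 0, 0],
    [-1, 0, 0, -12, 0, 0, 0],
    [-1, 0, 0, -18, 0, 0, 0],
    [-1, 0, 0, -22, 0, 0, 0],
    [-1, 0, 0, -22, 0, 0, 0],
  ],
)

```text
clock: 9.03
position: [457.3, 255.4, 205.4]
ee_rot: [0.973, 0.232, -0.001, 0.001]
contact_force: [-0.0, 0.1, -2.7]
gripper_width: 21.8
```

Request:
move_arm(
  steps=[
    [-1, 0, 0, -2, 0, 0, 0],
    [-1, 0, 0, -4, 0, 0, 0],
    [-1, 0, 0, -6, 0, 0, 0],
    [-1, 0, 0, -6, 0, 0, 0],
  ],
)

```text
clock: 9.37
position: [458.0, 255.5, 200.6]
ee_rot: [0.973, 0.232, -0.0, 0.0]
contact_force: [1.4, -1.1, -3.3]
gripper_width: 21.7
```

Request:
move_arm(
  steps=[
    [-1, 0, 0, -2, 0, 0, 0],
    [-1, 0, 0, -4, 0, 0, 0],
    [-1, 0, 0, -6, 0, 0, 0],
    [-1, 0, 0, -6, 0, 0, 0],
  ],
)

```text
clock: 9.7
position: [457.8, 255.5, 194.4]
ee_rot: [0.973, 0.232, -0.0, 0.0]
contact_force: [-0.2, -2.0, -3.0]
gripper_width: 21.5
```

Request:
move_arm(
  steps=[
    [-1, 0, 0, -2, 0, 0, 0],
    [-1, 0, 0, -4, 0, 0, 0],
    [-1, 0, 0, -6, 0, 0, 0],
    [-1, 0, 0, -6, 0, 0, 0],
  ],
)

```text
clock: 10.03
position: [457.8, 255.7, 188.4]
ee_rot: [0.973, 0.232, -0.0, 0.0]
contact_force: [0.3, -2.7, -2.8]
gripper_width: 21.8
```

```bash
python3 chk.py k2
```

```text
[457.8 255.7 188.4] [ 0.3 -2.7 -2.8] [ 0.82  0.25 -0.3   0.   -1.02  1.22]
```

View pics/k2.png

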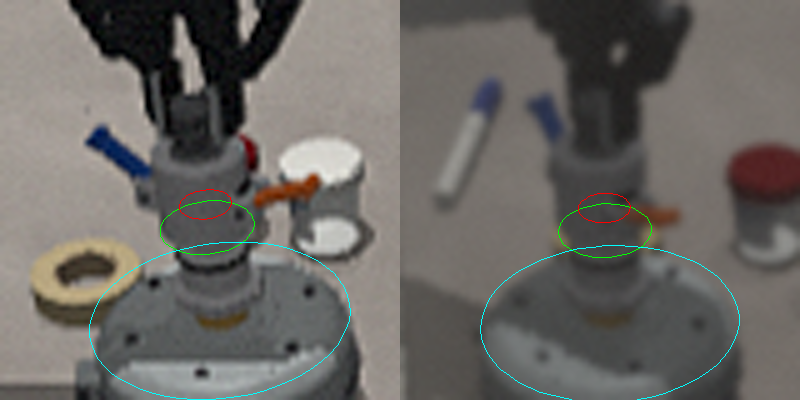

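Request:
move_arm(
  steps=[
    [-1, 0, -1, -1, 0, 0, 0],
    [-1, 0, -1, -2, 0, 0, 0],
    [-1, 0, -1, -3, 0, 0, 0],
    [-1, 0, -1, -3, 0, 0, 0],
  ],
)

```text
clock: 10.47
position: [458.0, 255.3, 185.6]
ee_rot: [0.973, 0.232, 0.0, -0.0]
contact_force: [-0.1, -0.3, -2.4]
gripper_width: 21.4
```

Request:
move_arm(
  steps=[
    [-1, 0, 0, -1, 0, 0, 0],
    [-1, 0, 0, -2, 0, 0, 0],
    [-1, 0, 0, -3, 0, 0, 0],
    [-1, 0, 0, -3, 0, 0, 0],
  ],
)

```text
clock: 10.8
position: [457.9, 255.1, 182.5]
ee_rot: [0.973, 0.232, -0.0, -0.0]
contact_force: [-0.1, -0.4, -3.0]
gripper_width: 21.6
```

Request:
move_arm(
  steps=[
    [-1, 0, 0, -1, 0, 0, 0],
    [-1, 0, 0, -2, 0, 0, 0],
    [-1, 0, 0, -2, 0, 0, 0],
  ],
)

```text
clock: 11.05
position: [457.8, 254.9, 180.6]
ee_rot: [0.973, 0.232, -0.0, -0.0]
contact_force: [-0.1, 0.4, -3.4]
gripper_width: 21.6
```

Centred and free (mouth ≈ 126). Continuing.

Request:
move_arm(
  steps=[
    [-1, 0, 0, -1, 0, 0, 0],
    [-1, 0, 0, -2, 0, 0, 0],
    [-1, 0, 0, -2, 0, 0, 0],
  ],
)

```text
clock: 11.3
position: [457.9, 254.8, 178.6]
ee_rot: [0.973, 0.232, -0.0, 0.0]
contact_force: [-0.3, 0.3, -2.9]
gripper_width: 21.5
```

Request:
move_arm(
  steps=[
    [-1, 0, 0, -1, 0, 0, 0],
    [-1, 0, 0, -2, 0, 0, 0],
    [-1, 0, 0, -2, 0, 0, 0],
  ],
)

```text
clock: 11.55
position: [458.1, 255.0, 176.9]
ee_rot: [0.973, 0.232, 0.0, 0.0]
contact_force: [-0.3, 0.4, -1.6]
gripper_width: 21.5
```

Request:
move_arm(
  steps=[
    [-1, 0, 0, -1, 0, 0, 0],
    [-1, 0, 0, -2, 0, 0, 0],
    [-1, 0, 0, -2, 0, 0, 0],
  ],
)

```text
clock: 11.8
position: [458.6, 255.1, 175.9]
ee_rot: [0.973, 0.232, 0.001, -0.0]
contact_force: [-0.3, -0.5, 3.4]
gripper_width: 21.8
```

O-ring contact at TCP ≈ 177 (adaptor ≈ +3 mm). Pushing on gently; landing is expected around TCP ≈ 170.

Request:
move_arm(
  steps=[
    [-1, 0, 0, -1, 0, 0, 0],
    [-1, 0, 0, -2, 0, 0, 0],
    [-1, 0, 0, -2, 0, 0, 0],
  ],
)

```text
clock: 12.05
position: [458.9, 255.0, 174.2]
ee_rot: [0.973, 0.232, 0.001, 0.0]
contact_force: [1.0, -0.5, 4.5]
gripper_width: 21.4
```

Request:
move_arm(
  steps=[
    [-1, 0, 0, -1, 0, 0, 0],
    [-1, 0, 0, -1, 0, 0, 0],
  ],
)

```text
clock: 12.22
position: [458.8, 254.9, 173.0]
ee_rot: [0.973, 0.232, 0.001, 0.0]
contact_force: [0.6, -2.3, 4.8]
gripper_width: 21.7
```

Request:
move_arm(
  steps=[
    [-1, 0, 0, -1, 0, 0, 0],
    [-1, 0, 0, -1, 0, 0, 0],
  ],
)

```text
clock: 12.38
position: [458.8, 254.9, 171.9]
ee_rot: [0.973, 0.232, 0.001, 0.0]
contact_force: [0.6, -2.2, 5.3]
gripper_width: 21.8
```

Request:
move_arm(
  steps=[
    [-1, 0, 0, -1, 0, 0, 0],
    [-1, 0, 0, -1, 0, 0, 0],
  ],
)

```text
clock: 12.55
position: [458.8, 254.9, 170.9]
ee_rot: [0.973, 0.232, 0.001, 0.0]
contact_force: [0.7, -1.4, 5.2]
gripper_width: 21.3
```

Request:
move_arm(
  steps=[
    [-1, 0, 0, -0.6, 0, 0, 0],
    [-1, 0, 0, -0.6, 0, 0, 0],
  ],
)

```text
clock: 12.72
position: [458.8, 254.9, 170.4]
ee_rot: [0.973, 0.232, 0.001, 0.0]
contact_force: [1.6, -2.4, 6.4]
gripper_width: 21.8
```

Request:
move_arm(
  steps=[
    [-1, 0, 0, -0.6, 0, 0, 0],
    [-1, 0, 0, -0.6, 0, 0, 0],
  ],
)

```text
clock: 12.88
position: [458.8, 254.9, 169.9]
ee_rot: [0.973, 0.232, 0.001, 0.0]
contact_force: [0.5, -2.8, 5.3]
gripper_width: 21.5
```

Request:
move_arm(
  steps=[
    [-1, 0, 0, -0.6, 0, 0, 0],
    [-1, 0, 0, -0.6, 0, 0, 0],
  ],
)

```text
clock: 13.05
position: [458.8, 254.9, 169.4]
ee_rot: [0.973, 0.232, 0.001, 0.0]
contact_force: [0.0, -1.6, 6.4]
gripper_width: 21.9
```

Request:
move_arm(
  steps=[
    [-1, 0, 0, -0.5, 0, 0, 0],
    [-1, 0, 0, -0.5, 0, 0, 0],
  ],
)

```text
clock: 13.22
position: [458.8, 254.9, 169.2]
ee_rot: [0.973, 0.232, 0.001, 0.0]
contact_force: [-0.3, -2.4, 7.8]
gripper_width: 22.0
```

Request:
move_arm(
  steps=[
    [-1, 0, 0, -0.5, 0, 0, 0],
    [-1, 0, 0, -0.5, 0, 0, 0],
  ],
)

```text
clock: 13.38
position: [458.9, 254.9, 169.0]
ee_rot: [0.973, 0.232, 0.001, 0.0]
contact_force: [-1.5, -1.6, 9.1]
gripper_width: 21.8
```

Force climbs at ~6–7 N/mm: landed on the seal. A bit more to reach 14–16 N in total.

Request:
move_arm(
  steps=[
    [-1, 0, 0, -0.5, 0, 0, 0],
    [-1, 0, 0, -0.5, 0, 0, 0],
  ],
)

```text
clock: 13.55
position: [458.9, 254.9, 168.8]
ee_rot: [0.973, 0.232, 0.001, 0.0]
contact_force: [-2.4, -1.5, 10.0]
gripper_width: 21.6
```

Request:
move_arm(
  steps=[
    [-1, 0, 0, -0.5, 0, 0, 0],
    [-1, 0, 0, -0.5, 0, 0, 0],
  ],
)

```text
clock: 13.72
position: [458.9, 254.9, 168.6]
ee_rot: [0.973, 0.233, 0.001, 0.0]
contact_force: [-2.4, -2.5, 12.0]
gripper_width: 21.7
```

Request:
move_arm(
  steps=[
    [-1, 0, 0, -0.4, 0, 0, 0],
    [-1, 0, 0, -0.4, 0, 0, 0],
    [-1, 0, 0, -0.4, 0, 0, 0],
  ],
)

```text
clock: 13.97
position: [458.9, 254.9, 168.5]
ee_rot: [0.973, 0.233, 0.002, 0.0]
contact_force: [-3.1, -3.1, 14.2]
gripper_width: 21.5
```

```bash
python3 chk.py k3
```

```text
[458.9 254.9 168.5] [-3.1 -3.1 14.2] [ 0.82  0.27 -0.33  0.   -0.97  1.22]
```

View pics/k3.png

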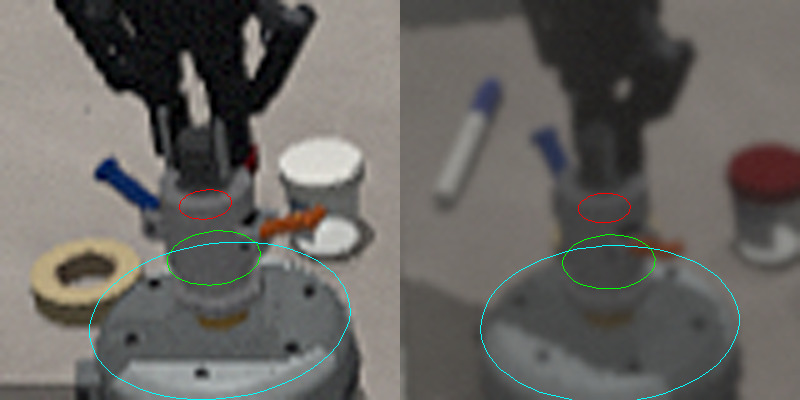

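Pushed home with ~17 N in total; O-ring covered, mouth ring at the hex foot, levers open. Releasing.

Request:
move_arm(
  steps=[
    [0, 0, 0, 0, 0, 0, 0],
    [0, 0, 0, 0, 0, 0, 0],
    [0, 0, 0, 0, 0, 0, 0],
    [0, 0, 0, 0, 0, 0, 0],
  ],
)

```text
clock: 14.4
position: [457.7, 254.9, 165.0]
ee_rot: [0.973, 0.232, -0.0, 0.0]
contact_force: [0.8, -0.0, 0.1]
gripper_width: 42.6
```

Request:
move_arm(
  steps=[
    [0, 0, 0, 20, 0, 0, 0],
    [0, 0, 0, 50, 0, 0, 0],
    [0, 0, 0, 80, 0, 0, 0],
    [0, 0, 0, 80, 0, 0, 0],
    [0, 0, 0, 80, 0, 0, 0],
  ],
)

```text
clock: 14.82
position: [458.5, 255.7, 247.1]
ee_rot: [0.973, 0.232, 0.002, -0.001]
contact_force: [-0.5, -0.2, 0.1]
gripper_width: 42.6
```

```bash
python3 look.py w9; python3 - <<'E'
from h import *
import pickle
for n in("scene","side"):
    im=optics.get_image(n);c=proj(im,(455,253.5,170));x0,y0=int(c[0])-60,int(c[1])-60
    globals()[n]=cv2.resize(im["frame"][y0:y0+120,x0:x0+120],(400,400),interpolation=2)
cv2.imwrite("pics/k4.png",np.hstack([scene,side]))
print(readout.read_state()["contact_force"])
E
```

```text
[457.7 255.  245.4] [ 0.82  0.2  -0.21 -0.   -1.15  1.22] [ 9.728e-01  2.318e-01 -1.000e-04 -4.000e-04]
[ 0.26359962 -0.26813514 -0.80946947]
```

View pics/w9.png

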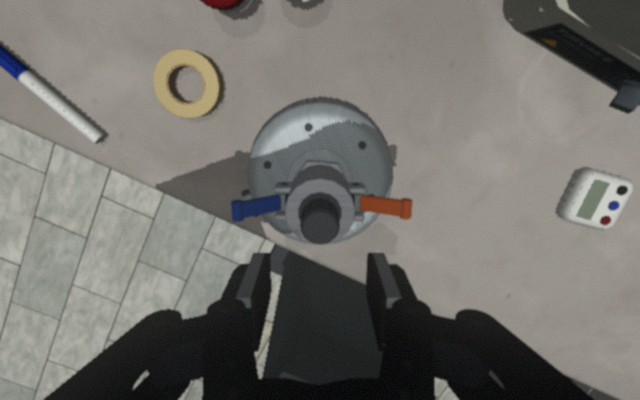

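View pics/k4.png

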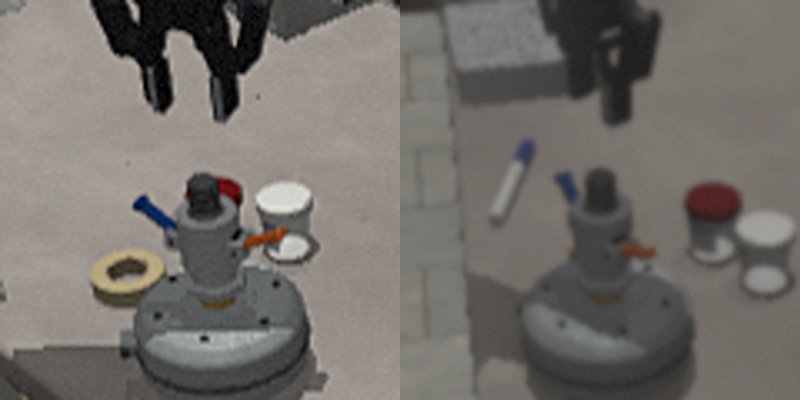

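Coupling sits upright on its own (stub at (320,218) in the wrist view, levers open, bystanders untouched). Now the blue lever: with the gripper fully open, the back of the inner finger presses it down from outside.

Request:
move_arm(
  steps=[
    [1, -15, 29, 0, 0, 0, 0],
    [1, -30, 58, 0, 0, 0, 0],
    [1, -47, 88, 0, 0, 0, 0],
    [1, -47, 88, -20, 0, 0, 0],
    [1, -47, 88, -50, 0, 0, 0],
  ],
)

```text
clock: 15.38
position: [411.1, 345.7, 196.4]
ee_rot: [0.972, 0.234, 0.002, -0.001]
contact_force: [-0.4, -0.1, -0.1]
gripper_width: 85.3
```

Request:
move_arm(
  steps=[
    [1, 0, 0, -18, 0, 0, 0],
    [1, 0, 0, -18, 0, 0, 0],
    [1, 0, 0, -18, 0, 0, 0],
  ],
)

```text
clock: 15.63
position: [410.6, 342.2, 176.1]
ee_rot: [0.973, 0.232, -0.001, 0.002]
contact_force: [0.1, -0.3, 0.4]
gripper_width: 85.5
```

```bash
cat > two.py <<'E'
from h import *
import sys
for n in("scene","side"):
    im=optics.get_image(n);c=proj(im,(445,270,140));x0,y0=int(c[0])-50,int(c[1])-50
    globals()[n]=cv2.resize(im["frame"][y0:y0+100,x0:x0+100],(400,400),interpolation=2)
cv2.imwrite(f"pics/{sys.argv[1]}.png",np.hstack([scene,side]))
s=readout.read_state();print(np.round(s["position"],1),np.round(s["contact_force"],1),s["gripper_width"],np.round(s["joints"],2))
E
python3 look.py w10; python3 two.py k5
```

```text
[411.3 343.  177.6] [ 1.    0.28 -0.29  0.   -1.    1.04] [ 9.727e-01  2.321e-01 -0.000e+00  5.000e-04]
[411.7 343.5 178.9] [ 0.1 -0.2  0.4] 85.43680185543982 [ 1.    0.28 -0.29  0.   -1.    1.04]
```

View pics/w10.png

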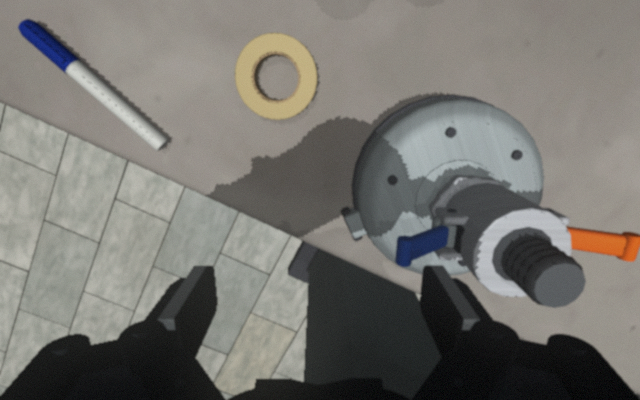

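View pics/k5.png

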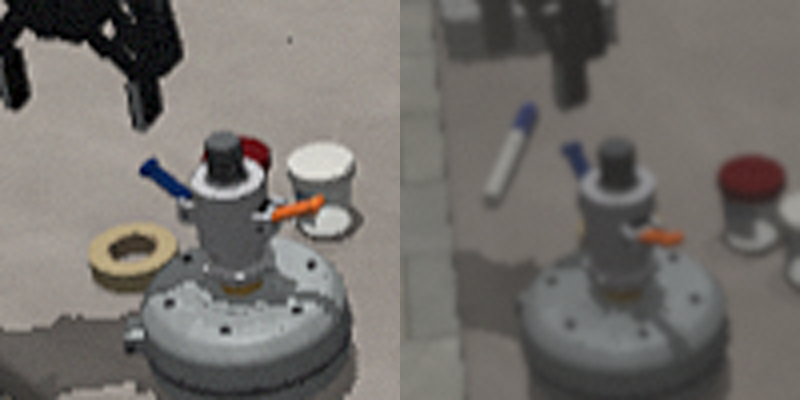

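The inner finger hangs over the blue lever (scene (145,115) vs lever tip (150,165)), but the knuckle bulges toward the cup, so I'll tilt the tool 0.4 rad outward.

Request:
move_arm(
  steps=[
    [1, 0, 0, 0, -0.107, -0.055, 0],
    [1, 0, 0, 0, -0.214, -0.109, 0],
    [1, 0, 0, 0, -0.32, -0.164, 0],
    [1, 4, -9, -10, -0.356, -0.182, 0],
    [1, 4, -9, -20, -0.356, -0.182, 0],
  ],
)

```text
clock: 16.2
position: [414.7, 334.8, 157.6]
ee_rot: [0.953, 0.228, 0.048, 0.193]
contact_force: [-0.4, -0.1, 0.3]
gripper_width: 85.0
```

Request:
move_arm(
  steps=[
    [1, 0, 0, 0, 0, 0, 0],
    [1, 0, 0, 0, 0, 0, 0],
  ],
)

```text
clock: 16.37
position: [415.2, 333.8, 158.0]
ee_rot: [0.954, 0.227, 0.047, 0.192]
contact_force: [-0.4, -0.4, 0.4]
gripper_width: 85.0
```

```bash
python3 look.py w11; python3 two.py k6; cat > tip.py <<'E'
from h import *
from scipy.spatial.transform import Rotation as Ro
s=readout.read_state();R=Ro.from_quat(s["ee_rot"]).as_matrix();A=np.array([456,254.,0])
import sys
sg=1 if sys.argv[1]=="b" else -1
u=np.array([np.cos(np.radians(117)),np.sin(np.radians(117)),0])*sg;d=R[:,2];e=R[:,1]*np.sign(R[:,1]@u)
for h in(57,42.5):
    p=s["position"]-13*d-h*e-A;v=np.cross([0,0,1],u);print(h,"u %.1f side %.1f z %.1f"%(p@u,p@v,p[2]))
E
python3 tip.py b
```

```text
[415.5 334.1 158.5] [ 1.15  0.37 -0.39  0.35 -1.08  0.68] [0.9537 0.2268 0.0473 0.1919]
[415.6 334.2 158.8] [0.8 0.3 0.5] 85.41184682894912 [ 1.15  0.37 -0.39  0.35 -1.08  0.68]
57 u 42.3 side -0.1 z 192.9
42.5 u 55.6 side -0.2 z 187.3
```

View pics/w11.png

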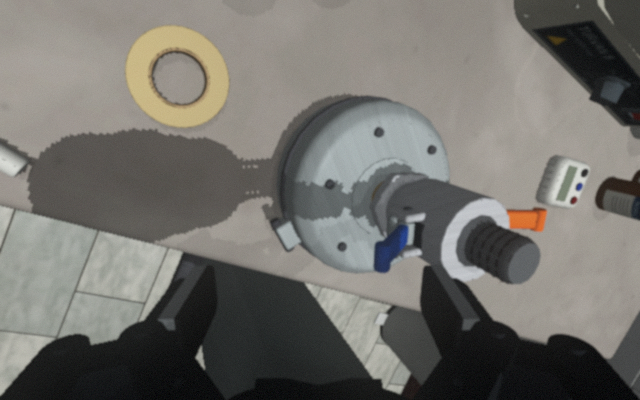

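View pics/k6.png

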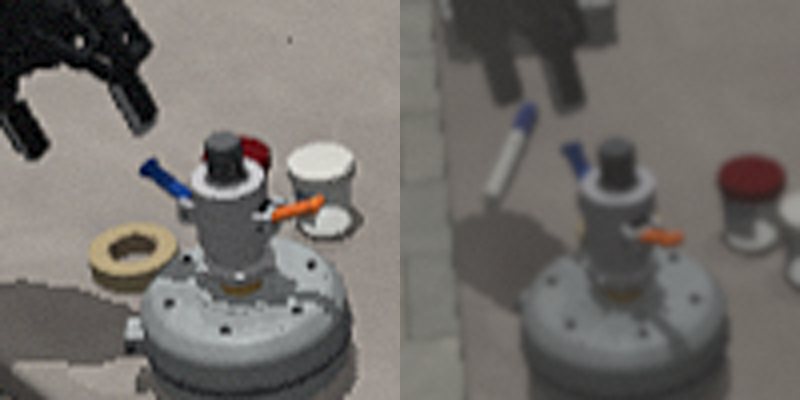

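The tilted finger is lined up above the blue lever. Pressing down in steps.

Request:
move_arm(
  steps=[
    [1, 0, 0, -8, 0, 0, 0],
    [1, 0, 0, -16, 0, 0, 0],
    [1, 0, 0, -24, 0, 0, 0],
    [1, 0, 0, -24, 0, 0, 0],
  ],
)

```text
clock: 16.85
position: [414.5, 332.7, 131.8]
ee_rot: [0.953, 0.227, 0.046, 0.194]
contact_force: [0.1, -0.3, -0.6]
gripper_width: 85.2
```

Request:
move_arm(
  steps=[
    [1, 0, 0, -6, 0, 0, 0],
    [1, 0, 0, -12, 0, 0, 0],
    [1, 0, 0, -18, 0, 0, 0],
    [1, 0, 0, -18, 0, 0, 0],
  ],
)

```text
clock: 17.18
position: [414.8, 333.7, 114.5]
ee_rot: [0.953, 0.228, 0.046, 0.193]
contact_force: [-1.0, 0.3, 0.3]
gripper_width: 85.2
```

```bash
python3 tip.py b; python3 two.py k7; python3 look.py w12
```

```text
57 u 42.3 side 0.7 z 148.7
42.5 u 55.6 side 0.7 z 143.0
[414.8 333.7 115.1] [-0.3 -0.2  0.3] 85.40686923420772 [ 1.14  0.42 -0.45  0.37 -0.99  0.64]
[414.8 333.8 115.3] [ 1.14  0.42 -0.45  0.37 -0.99  0.64] [0.9533 0.2273 0.0466 0.1931]
```

View pics/w12.png

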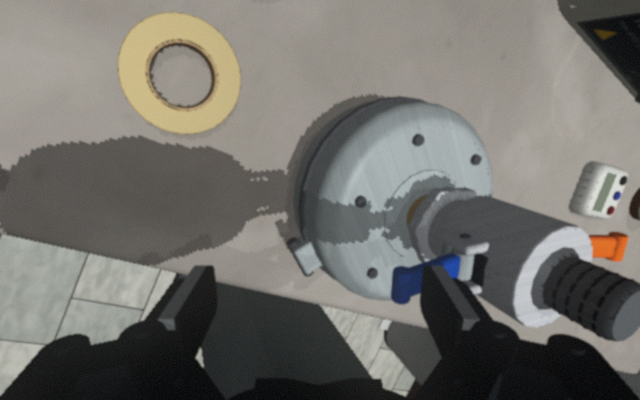

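View pics/k7.png

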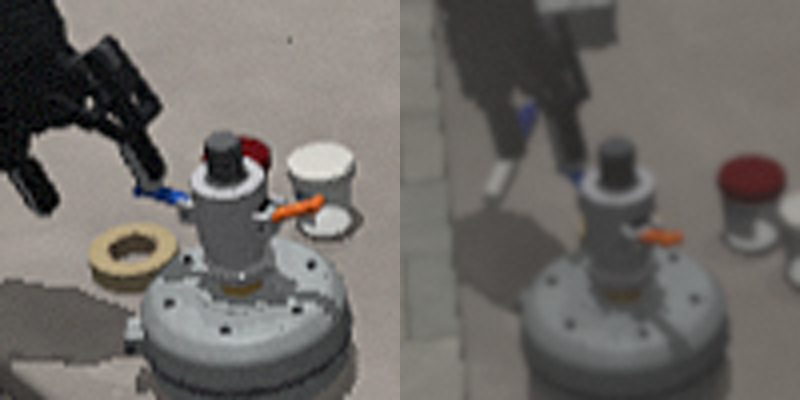

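The blue lever is being pushed down (near level). Continuing.

Request:
move_arm(
  steps=[
    [1, 0, 0, -5, 0, 0, 0],
    [1, 0, 0, -10, 0, 0, 0],
    [1, 0, 0, -15, 0, 0, 0],
    [1, 0, 0, -18, 0, 0, 0],
    [1, 0, 0, -18, 0, 0, 0],
  ],
)

```text
clock: 17.75
position: [414.9, 333.5, 96.8]
ee_rot: [0.953, 0.227, 0.046, 0.193]
contact_force: [0.5, -0.0, -0.3]
gripper_width: 85.0
```

Request:
move_arm(
  steps=[
    [1, 0, 0, -5, 0, 0, 0],
    [1, 0, 0, -10, 0, 0, 0],
    [1, 0, 0, -15, 0, 0, 0],
    [1, 0, 0, -15, 0, 0, 0],
  ],
)

```text
clock: 18.08
position: [414.7, 333.6, 81.5]
ee_rot: [0.953, 0.228, 0.046, 0.193]
contact_force: [0.3, 0.5, -0.6]
gripper_width: 85.3
```

```bash
python3 tip.py b; python3 two.py k8; python3 look.py w13
```

```text
57 u 42.3 side 0.8 z 115.6
42.5 u 55.6 side 0.7 z 110.0
[414.8 333.6  82. ] [-0.3  0.5 -0.1] 85.54674222422595 [ 1.14  0.47 -0.49  0.4  -0.91  0.61]
[414.8 333.7  82.2] [ 1.14  0.47 -0.49  0.4  -0.91  0.61] [0.9534 0.2273 0.0466 0.1931]
```

View pics/w13.png

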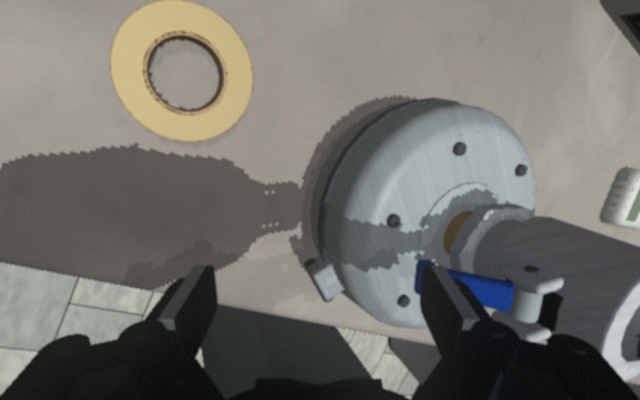

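View pics/k8.png

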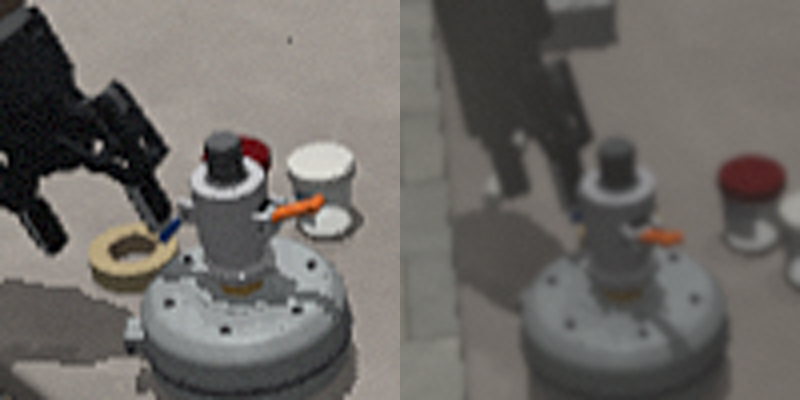

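The blue lever hangs ~55° below level. Now I'll sweep inward.

Request:
move_arm(
  steps=[
    [1, 1, -2, -3, 0, 0, 0],
    [1, 2, -4, -4, 0, 0, 0],
    [1, 3, -6, -4, 0, 0, 0],
    [1, 3, -6, -4, 0, 0, 0],
  ],
)

```text
clock: 18.57
position: [418.1, 327.8, 78.5]
ee_rot: [0.953, 0.227, 0.047, 0.193]
contact_force: [-0.3, 1.1, -0.3]
gripper_width: 85.1
```

Request:
move_arm(
  steps=[
    [1, 0.5, -1, 0, 0, 0, 0],
    [1, 1, -2, 0, 0, 0, 0],
    [1, 1, -2, 0, 0, 0, 0],
  ],
)

```text
clock: 18.82
position: [419.0, 326.0, 78.7]
ee_rot: [0.953, 0.227, 0.047, 0.193]
contact_force: [0.8, 1.1, -1.1]
gripper_width: 85.2
```

```bash
python3 tip.py b; python3 two.py k9; python3 look.py w14
```

```text
57 u 33.5 side 0.4 z 112.8
42.5 u 46.8 side 0.4 z 107.2
[419.  326.   78.7] [-1.1  1.8  0. ] 85.72381123217438 [ 1.13  0.47 -0.5   0.41 -0.89  0.61]
[419.  326.   78.7] [ 1.13  0.47 -0.5   0.41 -0.89  0.61] [0.9533 0.2274 0.047  0.1929]
```

View pics/w14.png

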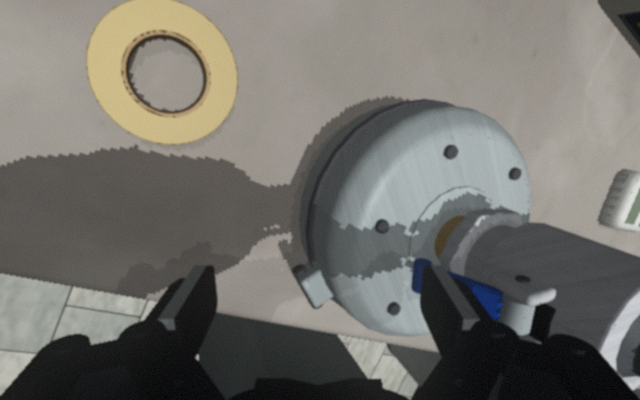

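View pics/k9.png

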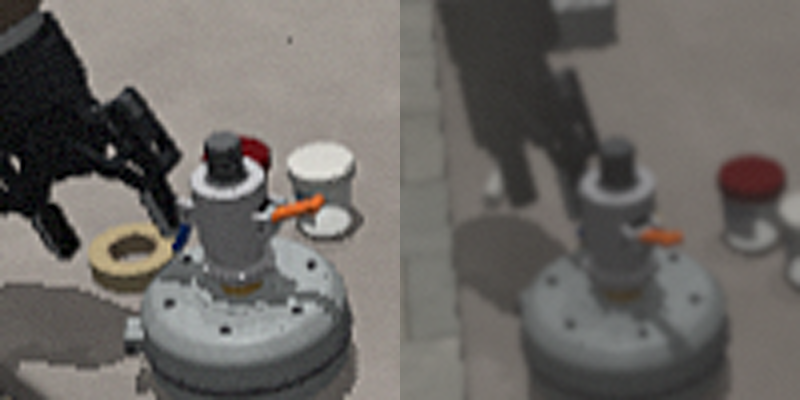

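Still low force (~2 N); pushing on until the stop is felt.

Request:
move_arm(
  steps=[
    [1, 0.5, -1, 0, 0, 0, 0],
    [1, 1, -2, 0, 0, 0, 0],
    [1, 1, -2, 0, 0, 0, 0],
  ],
)

```text
clock: 19.22
position: [420.0, 323.8, 78.6]
ee_rot: [0.953, 0.227, 0.047, 0.193]
contact_force: [-1.4, 2.4, -0.8]
gripper_width: 85.7
```

Request:
move_arm(
  steps=[
    [1, 0.5, -1, 0, 0, 0, 0],
    [1, 1, -2, 0, 0, 0, 0],
    [1, 1, -2, 0, 0, 0, 0],
  ],
)

```text
clock: 19.47
position: [421.0, 321.8, 78.6]
ee_rot: [0.953, 0.227, 0.047, 0.193]
contact_force: [-0.7, 1.2, 0.3]
gripper_width: 85.4
```

```bash
python3 tip.py b
```

```text
57 u 28.8 side 0.6 z 112.7
42.5 u 42.2 side 0.5 z 107.1
```

Request:
move_arm(
  steps=[
    [1, 0.5, -1, 0, 0, 0, 0],
    [1, 1, -2, 0, 0, 0, 0],
    [1, 1, -2, 0, 0, 0, 0],
  ],
)

```text
clock: 19.72
position: [422.0, 320.0, 78.5]
ee_rot: [0.953, 0.227, 0.047, 0.193]
contact_force: [-0.5, 1.9, -1.9]
gripper_width: 85.3
```

Request:
move_arm(
  steps=[
    [1, 0.5, -1, 0, 0, 0, 0],
    [1, 1, -2, 0, 0, 0, 0],
    [1, 1, -2, 0, 0, 0, 0],
  ],
)

```text
clock: 19.97
position: [423.0, 319.4, 78.5]
ee_rot: [0.954, 0.228, 0.048, 0.191]
contact_force: [-3.3, 6.4, -2.6]
gripper_width: 85.7
```

```bash
python3 tip.py b; python3 two.py k10; python3 look.py w15
```

```text
57 u 25.7 side -0.1 z 112.5
42.5 u 39.1 side -0.1 z 106.9
[423.  319.4  78.5] [-3.   6.3 -2.8] 85.63375829411993 [ 1.11  0.46 -0.51  0.41 -0.88  0.61]
[423.  319.4  78.5] [ 1.11  0.46 -0.51  0.41 -0.88  0.61] [0.9535 0.2277 0.0475 0.1915]
```

View pics/w15.png

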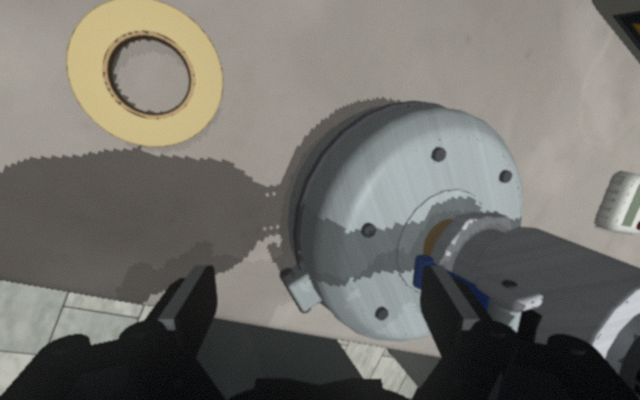

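View pics/k10.png

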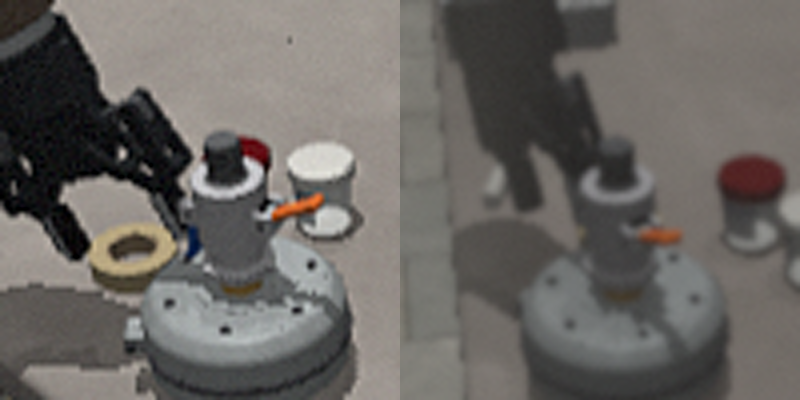

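Force is climbing (7 N): likely at the stop. One more mm to be sure.

Request:
move_arm(
  steps=[
    [1, 0.5, -1, 0, 0, 0, 0],
    [1, 0.5, -1, 0, 0, 0, 0],
    [1, 0.5, -1, 0, 0, 0, 0],
  ],
)

```text
clock: 20.37
position: [423.4, 319.2, 78.4]
ee_rot: [0.954, 0.228, 0.048, 0.191]
contact_force: [-4.9, 6.3, -3.2]
gripper_width: 85.3
```

Request:
move_arm(
  steps=[
    [1, -5, 10, 0, 0, 0, 0],
    [1, -11, 22, 5, 0, 0, 0],
    [1, -15, 30, 30, 0, 0, 0],
    [1, -15, 30, 60, 0, 0, 0],
    [1, -15, 30, 100, 0, 0, 0],
  ],
)

```text
clock: 20.78
position: [407.1, 346.0, 178.3]
ee_rot: [0.953, 0.228, 0.045, 0.196]
contact_force: [0.8, 1.0, -1.3]
gripper_width: 85.5
```

```bash
python3 two.py k11; python3 look.py w16
```

```text
[410.  350.5 185.2] [ 0.   1.2 -0.2] 85.36849106362475 [ 1.17  0.36 -0.34  0.34 -1.15  0.69]
[409.  348.8 182.2] [ 1.17  0.36 -0.35  0.33 -1.15  0.69] [0.9537 0.2272 0.0492 0.1907]
```

View pics/w16.png

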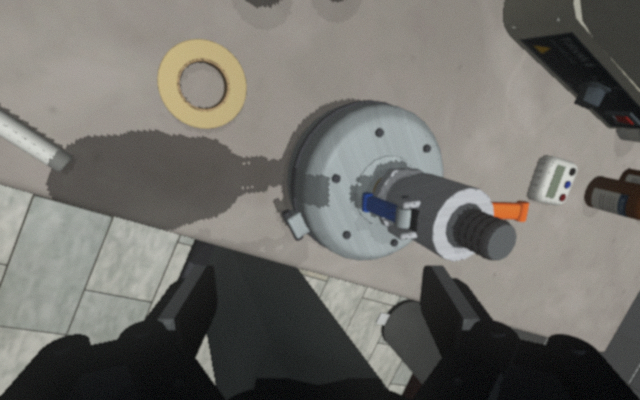

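View pics/k11.png

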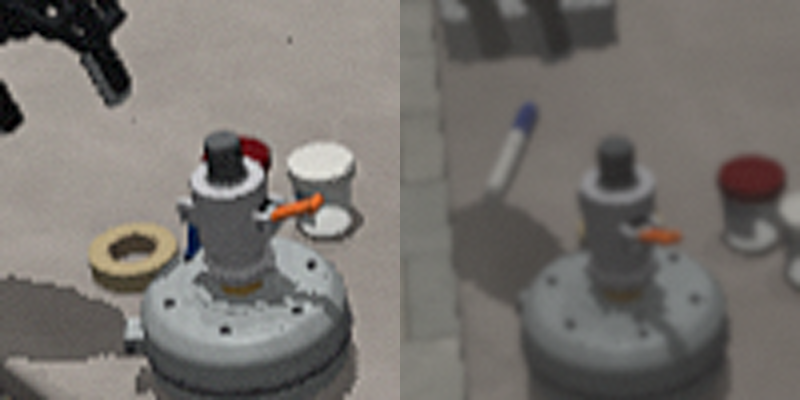

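```bash
cat > lev.py <<'E'
from h import *
import pickle,sys
tag,col,x0,y0=sys.argv[1],sys.argv[2],int(sys.argv[3]),int(sys.argv[4])
im,_=pickle.load(open(tag+".pkl","rb"))
sg=1 if col=="b" else -1
u=np.array([np.cos(np.radians(117)),np.sin(np.radians(117)),0])*sg;v=np.array([-u[1],u[0],0]);A=np.array([456,254,114.4])
big=cv2.resize(im["frame"][y0:y0+120,x0:x0+160],None,fx=5,fy=5,interpolation=2)
def L(pts,c): cv2.polylines(big,[np.int32((np.array([proj(im,p) for p in pts])-[x0,y0]+.5)*5)],False,c,1)
th=np.linspace(0,2*np.pi,60)
for z,r in((0,24.5),(48,24.5),(76,12)): L([A+[r*np.cos(a),r*np.sin(a),z] for a in th],(0,255,0))
for t,c in((1.8,(0,0,255)),(2.0,(0,255,255)),(2.18,(255,255,255))):
    a=np.pi/4-t;d=u*np.cos(a)+np.array([0,0,np.sin(a)]);p=A+u*26.5+[0,0,21.3];n=u*(-np.sin(a))+np.array([0,0,np.cos(a)])
    L([p+6*v+3*n,p+6*v+42*d+3*n,p-6*v+42*d+3*n,p-6*v+3*n],c)
cv2.imwrite(f"pics/l{tag}.png",big)
E
python3 lev.py w16 b 340 150
```

```text
(no output)
```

View pics/lw16.png

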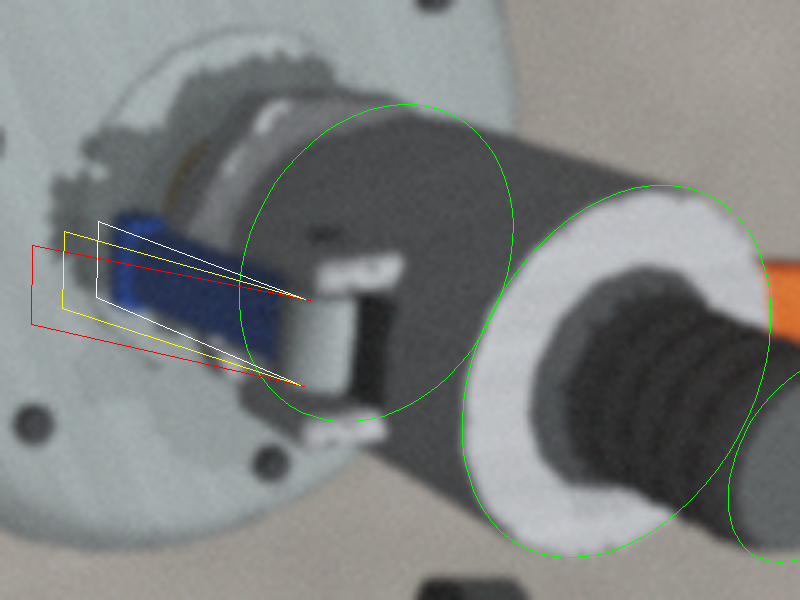

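The lever overlay agrees with fully closed (2.18). Orange next: rise, cross over, tilt the other way.

Request:
move_arm(
  steps=[
    [1, 0, 0, 30, 0.107, 0.055, 0],
    [1, 0, 0, 60, 0.214, 0.109, 0],
    [1, 0, 0, 80, 0.32, 0.164, 0],
    [1, 10, -20, 80, 0.356, 0.182, 0],
    [1, 25, -50, 80, 0.356, 0.182, 0],
  ],
)

```text
clock: 21.35
position: [433.8, 297.2, 260.6]
ee_rot: [0.973, 0.232, 0.001, -0.002]
contact_force: [1.5, 0.3, -0.3]
gripper_width: 85.6
```

Request:
move_arm(
  steps=[
    [1, 17, -32, 0, 0, 0, 0],
    [1, 34, -64, 0, 0, 0, 0],
    [1, 51, -96, 0, 0, 0, 0],
    [1, 60, -120, 0, 0, 0, 0],
    [1, 60, -120, 0, 0, 0, 0],
  ],
)

```text
clock: 21.77
position: [493.5, 173.0, 257.5]
ee_rot: [0.973, 0.23, -0.002, 0.001]
contact_force: [-0.4, -0.1, -0.5]
gripper_width: 85.3
```

```bash
python3 two.py k12
```

```text
[493.  175.8 257.7] [-0.3  0.  -0.4] 84.99598799215782 [ 0.65  0.19 -0.19 -0.   -1.19  1.38]
```

Request:
move_arm(
  steps=[
    [1, 1, -1, 0, 0.107, 0.055, 0],
    [1, 3, -2, -20, 0.214, 0.109, 0],
    [1, 3, -2, -50, 0.32, 0.164, 0],
    [1, 3, -2, -70, 0.356, 0.182, 0],
    [1, 3, -2, -95, 0.356, 0.182, 0],
  ],
)

```text
clock: 22.28
position: [497.1, 174.6, 162.2]
ee_rot: [0.953, 0.226, -0.047, -0.194]
contact_force: [-0.2, -0.5, -0.1]
gripper_width: 85.1
```

Request:
move_arm(
  steps=[
    [1, 0, 0, 0, 0, 0, 0],
    [1, 0, 0, 0, 0, 0, 0],
  ],
)

```text
clock: 22.45
position: [495.5, 175.3, 162.4]
ee_rot: [0.953, 0.228, -0.049, -0.192]
contact_force: [-0.6, 0.3, -0.1]
gripper_width: 85.6
```

```bash
python3 tip.py o; python3 two.py k13; python3 look.py w17
```

```text
57 u 40.6 side -0.3 z 196.6
42.5 u 53.9 side -0.3 z 191.0
[496.8 176.  165. ] [0.9 0.5 0.8] 85.1313499301479 [ 0.4   0.34 -0.13 -0.44 -1.16  1.83]
[497.  176.1 165.4] [ 0.4   0.34 -0.13 -0.44 -1.16  1.83] [ 0.9531  0.2287 -0.0456 -0.1929]
```

View pics/w17.png

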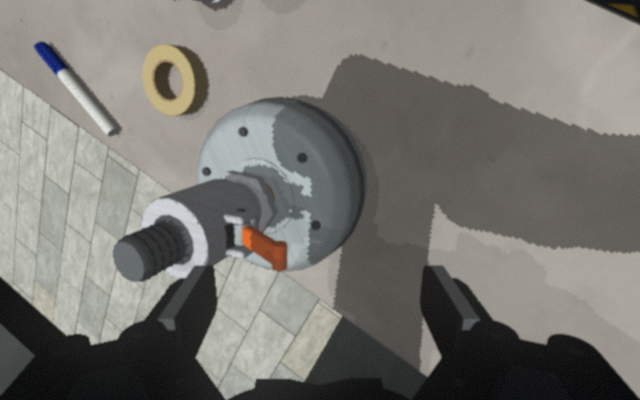

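View pics/k13.png

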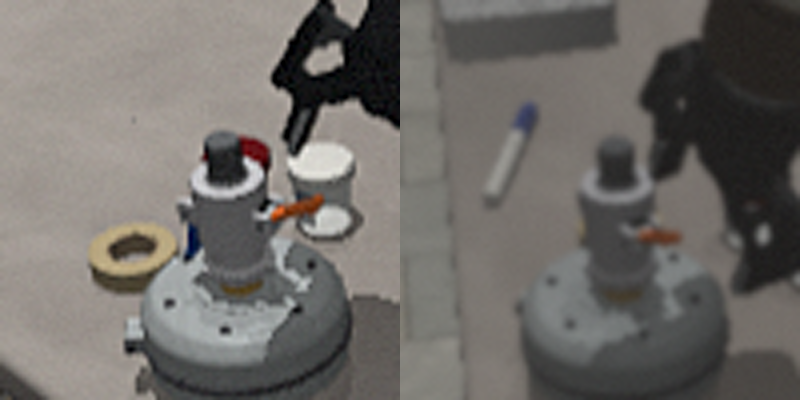

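The finger is lined up over the orange lever; same sequence.

Request:
move_arm(
  steps=[
    [1, 0, -2, -10, 0, 0, 0],
    [1, 0, -2, -20, 0, 0, 0],
    [1, 0, -2, -30, 0, 0, 0],
    [1, 0, -2, -40, 0, 0, 0],
    [1, 0, -2, -50, 0, 0, 0],
  ],
)

```text
clock: 23.02
position: [496.5, 172.7, 112.7]
ee_rot: [0.953, 0.227, -0.047, -0.193]
contact_force: [0.8, -1.7, 2.2]
gripper_width: 85.6
```

Request:
move_arm(
  steps=[
    [1, 0, 0, -5, 0, 0, 0],
    [1, 0, 0, -10, 0, 0, 0],
    [1, 0, 0, -15, 0, 0, 0],
    [1, 0, 0, -20, 0, 0, 0],
    [1, 0, 0, -20, 0, 0, 0],
  ],
)

```text
clock: 23.43
position: [496.3, 172.9, 92.7]
ee_rot: [0.953, 0.227, -0.047, -0.193]
contact_force: [-0.3, -0.5, 0.3]
gripper_width: 85.3
```

```bash
python3 tip.py o; python3 two.py k14; python3 look.py w18
```

```text
57 u 43.1 side -0.7 z 126.9
42.5 u 56.5 side -0.7 z 121.3
[496.4 172.9  93.3] [-0.2  0.  -0.7] 85.56347357580592 [ 0.39  0.43 -0.2  -0.47 -1.03  1.91]
[496.4 172.8  93.5] [ 0.39  0.43 -0.2  -0.47 -1.03  1.91] [ 0.9534  0.2273 -0.047  -0.1929]
```

View pics/w18.png

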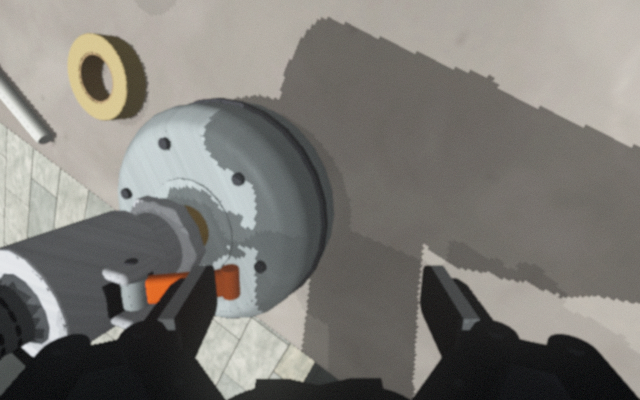

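The orange lever is under the finger, below level. Next I'll press down to TCP z ≈ 79, then sweep inward.

Request:
move_arm(
  steps=[
    [1, 0, 0, -5, 0, 0, 0],
    [1, 0, 0, -10, 0, 0, 0],
    [1, 0, 0, -12, 0, 0, 0],
    [1, -1, 2, -15, 0, 0, 0],
    [1, -2, 4, -15, 0, 0, 0],
  ],
)

```text
clock: 24.0
position: [494.4, 176.6, 77.8]
ee_rot: [0.953, 0.227, -0.047, -0.193]
contact_force: [0.8, -2.1, 0.3]
gripper_width: 85.3
```

Request:
move_arm(
  steps=[
    [1, -1, 2, 0, 0, 0, 0],
    [1, -2, 4, 0, 0, 0, 0],
    [1, -3, 6, 0, 0, 0, 0],
    [1, -3, 6, 0, 0, 0, 0],
  ],
)

```text
clock: 24.33
position: [491.2, 183.2, 78.6]
ee_rot: [0.953, 0.228, -0.047, -0.193]
contact_force: [1.0, -0.8, -0.8]
gripper_width: 85.4
```

```bash
python3 tip.py o; python3 two.py k15
```

```text
57 u 31.7 side -0.6 z 112.7
42.5 u 45.0 side -0.7 z 107.1
[491.3 183.2  78.7] [ 0.4 -0.5 -1. ] 85.24439255888083 [ 0.41  0.45 -0.21 -0.48 -0.99  1.92]
```

View pics/k15.png

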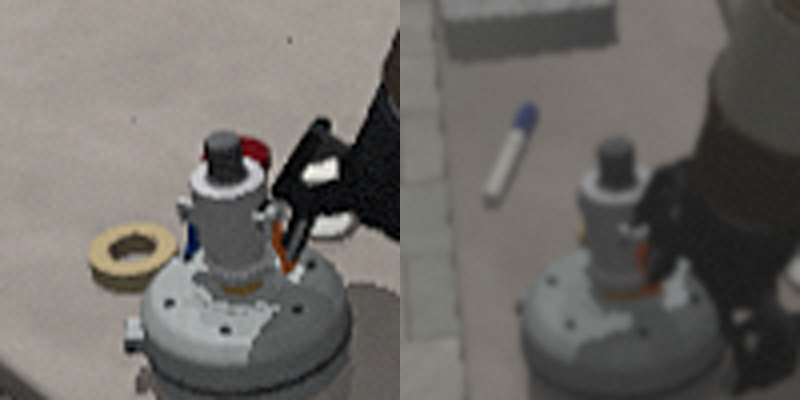

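Nearly there; on to the stop.

Request:
move_arm(
  steps=[
    [1, -0.5, 1, 0, 0, 0, 0],
    [1, -1, 2, 0, 0, 0, 0],
    [1, -1.5, 3, 0, 0, 0, 0],
    [1, -1.5, 3, 0, 0, 0, 0],
  ],
)

```text
clock: 24.77
position: [490.0, 185.8, 78.5]
ee_rot: [0.953, 0.227, -0.047, -0.193]
contact_force: [1.6, -2.8, -1.2]
gripper_width: 85.5
```

Request:
move_arm(
  steps=[
    [1, -0.5, 1, 0, 0, 0, 0],
    [1, -1, 2, 0, 0, 0, 0],
    [1, -1, 2, 0, 0, 0, 0],
  ],
)

```text
clock: 25.02
position: [489.9, 186.9, 78.5]
ee_rot: [0.954, 0.227, -0.046, -0.192]
contact_force: [4.2, -6.6, -2.4]
gripper_width: 85.6
```

Request:
move_arm(
  steps=[
    [1, -0.5, 1, 0, 0, 0, 0],
    [1, -0.5, 1, 0, 0, 0, 0],
    [1, -0.5, 1, 0, 0, 0, 0],
  ],
)

```text
clock: 25.27
position: [489.7, 187.4, 78.4]
ee_rot: [0.954, 0.227, -0.046, -0.192]
contact_force: [3.8, -7.7, -2.6]
gripper_width: 85.4
```

```bash
python3 tip.py o
```

```text
57 u 27.1 side 0.0 z 112.4
42.5 u 40.4 side -0.0 z 106.8
```

Force 8.7 N, at the stop, same geometry as blue. Backing off and inspecting both levers.

Request:
move_arm(
  steps=[
    [1, 5, -10, 0, 0, 0, 0],
    [1, 11, -22, 5, 0, 0, 0],
    [1, 15, -30, 35, 0, 0, 0],
    [1, 15, -30, 70, 0, 0, 0],
    [1, 15, -30, 105, 0, 0, 0],
  ],
)

```text
clock: 25.68
position: [503.4, 157.9, 184.8]
ee_rot: [0.953, 0.227, -0.048, -0.193]
contact_force: [1.1, 1.1, 0.3]
gripper_width: 85.7
```

Request:
move_arm(
  steps=[
    [1, 0, 0, 0, 0, 0, 0],
    [1, 0, 0, 0, 0, 0, 0],
    [1, 0, 0, 0, 0, 0, 0],
    [1, 0, 0, 0, 0, 0, 0],
  ],
)

```text
clock: 26.02
position: [502.8, 158.6, 182.7]
ee_rot: [0.953, 0.227, -0.048, -0.193]
contact_force: [-0.7, -0.3, -0.1]
gripper_width: 85.5
```

```bash
python3 look.py w19; python3 two.py k16; python3 lev.py w19 o 180 160
```

```text
[502.8 158.6 182.4] [ 0.36  0.33 -0.1  -0.43 -1.22  1.84] [ 0.9534  0.227  -0.0483 -0.193 ]
[503.  158.7 182.4] [ 0.3  0.3 -0.2] 85.1760838098733 [ 0.36  0.33 -0.1  -0.43 -1.22  1.84]
```

View pics/lw19.png

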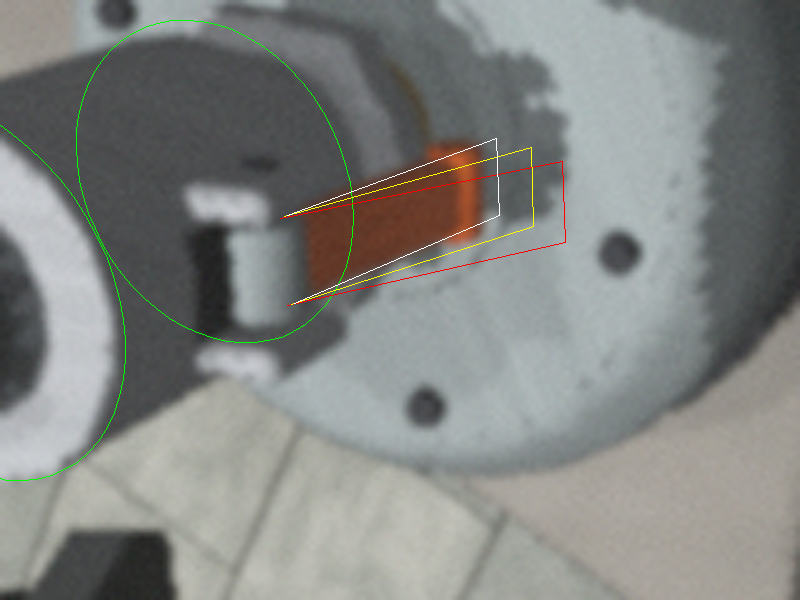

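View pics/k16.png

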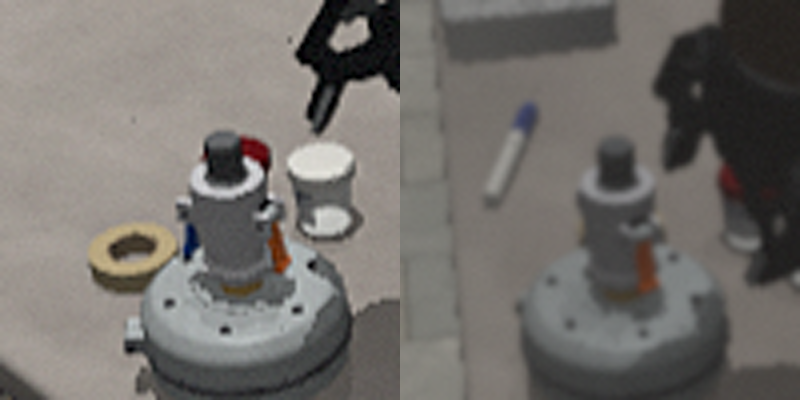

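Both levers hang down. I'll check the angles more precisely against the fixed cameras.

```bash
python3 - <<'E'
from h import *
outs=[]
A=np.array([456,254,114.4])
for n in("scene","side"):
    im=optics.get_image(n)
    # colour centroid/ends of levers
    hsv=cv2.cvtColor(im["frame"],cv2.COLOR_BGR2HSV)
    c=proj(im,A);x0,y0=int(c[0])-25,int(c[1])-30
    big=cv2.resize(im["frame"][y0:y0+50,x0:x0+50],(400,400),interpolation=2);big=np.clip(big*1.6,0,255).astype(np.uint8)
    for sg in(1,-1):
        u=np.array([np.cos(np.radians(117)),np.sin(np.radians(117)),0])*sg
        for t,cl in((1.8,(0,0,255)),(2.0,(0,255,255)),(2.18,(255,255,255))):
            a=np.pi/4-t;d=u*np.cos(a)+np.array([0,0,np.sin(a)]);p=A+u*26.5+[0,0,21.3]
            q=np.array([proj(im,p),proj(im,p+42*d)])
            cv2.polylines(big,[np.int32((q-[x0,y0]+.5)*8)],False,cl,1)
    outs.append(big)
cv2.imwrite("pics/k17.png",np.hstack(outs))
E
```

```text
(no output)
```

View pics/k17.png

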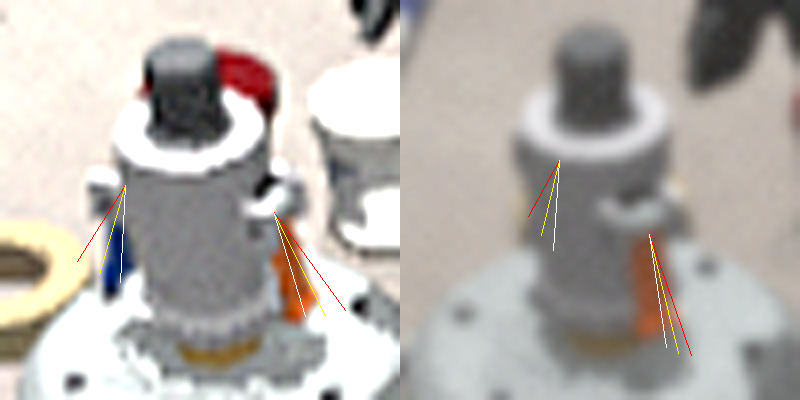

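Both lever lines match the fully closed line (white, 2.18): orange goes (280,215)→(300,318) in the scene view, and blue's foot is at (115,293). The coupling is upright and the gripper is clear. Handing in.

```bash
python3 - <<'E'
from h import *
s=readout.read_state();print(s["clock"],s["contact_force"]);print(workorder.job_done())
E
```

```text
26.2667 [0.35119208 0.41294933 0.90703421]
the job is handed in; nothing more can be done
None
```

The coupling is home on the adaptor with both levers down, and the job was handed in at 26.3 s of the 67 s. It reports no verdict.

**Seating:** I gripped the coupling by its stub and slid it on. The O-ring was felt at tool height about 177 mm, which puts the adaptor roughly 3 mm above nominal. It landed on the face seal about 7 mm lower. I pressed to about 17 N in total and then let go. From those forces I estimate about 1 mm of seal squeeze; it was not measured directly.

**Levers:** I used the back of one open finger, with the tool tilted outward, to swing blue down first and then orange. Each stopped at about 8–9 N.

**Last checks:**
- **Coupling:** it stood upright, and nothing touched the gripper (force readings within noise).
- **Blue lever:** the wrist picture matched the fully closed position. It is partly hidden in the scene view.
- **Orange lever:** scene and side views fit fully closed. The wrist picture's edges read slightly less, about 2.12 rad, still above the 2.0 required.
- **Other things on the bench:** the tape roll and the cups looked unmoved in the last pictures. The timer and bottles were not checked at the end; the arm only passed near them during the pick-up, without contact.

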